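Change over the hit-sensor pucks in the range's charging dock

ROBOT

A 6-joint arm with a two-finger parallel gripper is mounted at the origin on the work surface. World frame = base frame: x ahead of the robot, y to its left, z up, the work surface at z = 0. Lengths are in m, angles in rad, forces in N, time in s.
With the tool pointing down it reaches from about 0.35 to 0.775 m from the base axis. Payload 7.3 kg.
Tool frame: the origin (TCP) lies at the very end of the fingers, on their centre line; the grasp point (between the pads) lies 19 mm behind it (robot.pinch_z is the distance from the TCP to the grasp point, in m); z points along the fingers, y is the line along which they close (so a half turn about z gives the same grasp; the last joint's range is limited). The gripper opens to 92 mm and grips with 3 to 60 N. Pads are 19 mm wide; open, the fingers measure 130 mm over their backs; the gripper's body (75 mm by 190 mm) begins 47 mm behind the grasp point.
Start: joints at [1.099, 0.342, 1.524, -0, 1.275, -0.146], TCP at [0.168, 0.497, 0.227] pointing down, gripper open.
Joint ranges: [-2.53, 2.53], [-0.77, 2.02], [0.04, 2.7], [-1, 4.14], [0.28, 2.66], [-3.11, 3.11]. Speed limits (rad/s): [2.57, 2.57, 3.14, 3.14, 3.14, 3.14].

INTERFACE

Orientations are given as [roll, pitch, yaw] about the fixed x, y, z axes, in that order (R = Rz(yaw) Ry(pitch) Rx(roll)).
In Python, from cell import robot gives the robot as it stands.
- The arm moves only by the tool move_arm, never from a script. Its argument "motion" is a list of rows, each a list of 6 numbers: the shift along the tool's x, y, z in units of 0.1 m (1.0 is 0.1 m), then the turn, a rotation vector about the tool's x, y, z in units of pi rad (1.0 is pi rad). In form: [[dx, dy, dz, rx, ry, rz], ...]. A call has 1 to 12 rows; each row is the pose to reach, as a shift and turn from the pose commanded when the call began, along the tool's axes at that moment, turning the shorter way round; what a row does not reach only later rows make up. A row lasts 1/8 s, in which the tool goes at most 62.5 mm and 10.7 degrees, less where a joint would pass 70% of its speed; a pose out of reach is approached as far as the arm can. A call with a number of a shift or a turn outside -1 to 1 is refused whole. A call with a gripper value outside its range is refused whole. "fingers" is the opening, from -1 (shut) to 1 (fully open), set as the call begins (left out, the last holds). The fingers move at their own pace and stop on an object; "newtons" is the grip in N (left out, the last holds). Time passes only in rows, so rows that repeat a pose let the fingers close. It gives the time, the measured TCP pose, the force, the opening and the grip force at its end, in the units of the state.
- robot.observe(): the state, without advancing time (a new reading comes with each control period).
- robot.read_camera(name): name is "side" or "top"; returns a dict with "image" (400x640x3 uint8, red, green, blue), "range_z" (400x640 float32, m along the optical axis (not along the pixel's ray), 0 where there is no reading), "vfov" (degrees; the focal length in pixels is half the picture's height over the tangent of half this angle, whatever the lens; pixels are square), "cx", "cy" (the principal point, pixels), "extrinsics" (4x4, takes a point from camera to world coordinates). Camera axes: x right, y up, looking along -z (the intrinsics and any distortion apply to the point x, -y, -z); pixel columns grow to the right and rows downward; lengths in m; the calibration is good to about 2 mm. A picture is of the moment at which its call begins.
- robot.hand_in(): hands the job in; it is judged then, once.
The state is a dict: "time": time; "qpos": joint angles; "qvel": joint speeds; "joint_efforts": joint torques, N m; "tool_pos": TCP position; "tool_rot": TCP orientation; "contact_force": force on the tool from outside, world axes, zero at the start; "torque": the same for the moment, N m; "opening": finger opening in m; "grip_force": force on a finger pad.
Only numpy, scipy, OpenCV 4.12 (cv2) and the standard library are available. Lean on these libraries where they do the work, as an engineer would, in place of code of your own. Each camera call takes 0.05 s, during which the arm holds its last target. There are 200 camera calls.

TASK

The charging dock is still powered: first slide its orange power grip fully to the off end (black line) and leave it there while you change the pucks: take every charged puck (green faces) out of the dock and put it in the wooden carry tray, and drop the flat pucks (red faces) from the cork mat one by one into free pockets, each fully home. Only when all are in place slide the power grip to the yellow charge line, and leave the other things on the table where they are.

Things in the scene. Friction and masses are not known exactly. Their poses are not given: they have to be found in the camera images.
- dock: fixed blue charging dock, 200 mm (its x) by 200 mm (its y) by 30 mm high; origin at the centre of its underside on the table, x pointing away from the robot side, z up. Six round pockets of 44 mm diameter, 10 mm deep (floor 20 mm above the table), in two rows at x = 0 and x = +66 mm, each row at y = -66, 0, +66 mm. The power slide runs along y at x = -68 mm: a white track 36 mm wide, 150 mm long, rising 10 mm above the dock's top (to 40 mm above the table)
- power (a joint): position of the power slide in m: 0 at the off end (black line, the dock's -y end, a hard stop), grows towards the dock's +y to 0.12 (hard stop); 0.08 is the yellow charge line (5 mm wide, across the track and the dock beside it). Needs about 2 N to move, stays where it is left
- power_top (a point): centre of the top of the power slide's grip: an upright orange block with a white line across its top, 28 mm (dock x) by 20 mm (dock y), 36 mm high above the track, its top 76 mm above the table. It moves along the dock's y axis
- tray: fixed light-wood carry tray, open on top, 160 x 160 mm outside, 30 mm high, walls and floor 4 mm thick; origin at the centre of its underside
- pocket0 (a point): where the centre of a puck fully home in pocket 0 lies: on the pocket's axis, 35 mm above the table (5 mm above the dock's top; a seated puck stands 20 mm proud of the dock)
- pocket1 (a point): where the centre of a puck fully home in pocket 1 lies: on the pocket's axis, 35 mm above the table (5 mm above the dock's top; a seated puck stands 20 mm proud of the dock)
- pocket2 (a point): where the centre of a puck fully home in pocket 2 lies: on the pocket's axis, 35 mm above the table (5 mm above the dock's top; a seated puck stands 20 mm proud of the dock)
- pocket3 (a point): where the centre of a puck fully home in pocket 3 lies: on the pocket's axis, 35 mm above the table (5 mm above the dock's top; a seated puck stands 20 mm proud of the dock)
- pocket4 (a point): where the centre of a puck fully home in pocket 4 lies: on the pocket's axis, 35 mm above the table (5 mm above the dock's top; a seated puck stands 20 mm proud of the dock)
- pocket5 (a point): where the centre of a puck fully home in pocket 5 lies: on the pocket's axis, 35 mm above the table (5 mm above the dock's top; a seated puck stands 20 mm proud of the dock)
- cap1: grey blanking cap with a rib, fixed in one of the pockets: that pocket is out of service and cannot be used; 41 mm diameter, stands 4 mm (7 mm at the rib) above the dock's top; origin at its underside centre on the pocket's floor
- cap2: grey blanking cap with a rib, fixed in one of the pockets: that pocket is out of service and cannot be used; 41 mm diameter, stands 4 mm (7 mm at the rib) above the dock's top; origin at its underside centre on the pocket's floor
- charged1: CHARGED puck, green faces, in a dock pocket at the start (may be absent): round wireless hit-sensor puck, 40 mm diameter, 30 mm high, white side with a thin black waistline, 40 to 85 g; origin at its centre, z along its axis; either face may be down
- charged2: CHARGED puck, green faces, in a dock pocket at the start (may be absent): round wireless hit-sensor puck, 40 mm diameter, 30 mm high, white side with a thin black waistline, 40 to 85 g; origin at its centre, z along its axis; either face may be down
- flat1: FLAT puck, red faces, lying on a fixed 3 mm thick cork mat, 170 mm square, beside the dock at the start (may be absent): round wireless hit-sensor puck, 40 mm diameter, 30 mm high, white side with a thin black waistline, 40 to 85 g; origin at its centre, z along its axis; either face may be down
- flat2: FLAT puck, red faces, lying on a fixed 3 mm thick cork mat, 170 mm square, beside the dock at the start (may be absent): round wireless hit-sensor puck, 40 mm diameter, 30 mm high, white side with a thin black waistline, 40 to 85 g; origin at its centre, z along its axis; either face may be down
- flat3: FLAT puck, red faces, lying on a fixed 3 mm thick cork mat, 170 mm square, beside the dock at the start (may be absent): round wireless hit-sensor puck, 40 mm diameter, 30 mm high, white side with a thin black waistline, 40 to 85 g; origin at its centre, z along its axis; either face may be down
- flat4: FLAT puck, red faces, lying on a fixed 3 mm thick cork mat, 170 mm square, beside the dock at the start (may be absent): round wireless hit-sensor puck, 40 mm diameter, 30 mm high, white side with a thin black waistline, 40 to 85 g; origin at its centre, z along its axis; either face may be down
- tape: bystander: loose yellow roll of tape, 68 mm diameter, 20 mm high; origin at its underside
- tin: bystander: loose small round tin with a yellow band, 60 mm diameter, 30 mm high; origin at its underside
- salve: bystander: loose white pot of salve, 68 mm diameter, 28 mm high; origin at its underside
- driver: bystander: loose screwdriver with a wooden handle, about 150 mm long, up to 30 mm high; origin at its underside
- carton: bystander: loose red carton with a white band, 70 x 90 x 70 mm high; origin at its underside
- jar: bystander: loose amber jar with a white cap, 64 mm diameter, 90 mm high; origin at its underside

How it is judged:
By the outcome, as a careful person would: the job done as asked, in the order asked, and still so for the second after the job is handed in, with the robot touching nothing.
Of charged1, charged2 only 1 to 2 are there at a start; the rules pass over those that are not, and their reading is None.
Of flat1, flat2, flat3, flat4 only 3 to 4 are there at a start; the rules pass over those that are not, and their reading is None.
At some moment in a run one of flat1, flat2, flat3, flat4 may be knocked a few centimetres aside while the robot is not near it.
Once in a run the grip may slacken for a moment while it holds something.
It also fails if it takes over 208 s, if anything falls off the work surface, if the arm or the gripper's body presses on something with over 40 N, if the wrist force passes 120 N, or if a joint passes its speed limit or range.

## Working session

There is one attempt and no reset: what is moved stays moved. The work goes in short steps, Python scripts to look and compute and a tool call to move; the robot and the scene stay as the last step left them, time stands still between calls to the robot, and variables do not carry over. Pictures are saved under pics/ and viewed, at most 14 in all, crops included, and the job is handed in when it is done.

Besides the shell and the picture viewer there is one more tool, called after "Emit:" as name(argument=value, ...), one argument or row to a line, values as JSON. move_arm: Moves the arm, as the interface text tells. Shifts and turns lie within -1 to 1; 1 stands for 0.1 m of shift or pi rad of turn. Its arguments: {"type":"object","properties":{"motion":{"type":"array"},"fingers":{"type":"number"},"newtons":{"type":"number"}},"required":["motion"]}

```bash
ls; mkdir -p pics
cat > h.py <<'E'
import numpy as np, cv2
from cell import robot
def shot(n):
    return robot.read_camera(n)
def save(c,f,crop=None,s=1):
    im=c["image"][:,:,::-1]
    if crop: a,b,x,y=crop; im=im[b:y,a:x]
    cv2.imwrite("pics/"+f,cv2.resize(im,None,fx=s,fy=s,interpolation=cv2.INTER_CUBIC))
def cloud(c):
    z=c["range_z"];h,w=z.shape;f=h/2/np.tan(np.radians(c["vfov"])/2)
    u,v=np.meshgrid(np.arange(w),np.arange(h))
    p=np.stack([(u-c["cx"])/f*z,-(v-c["cy"])/f*z,-z,np.ones_like(z)],-1)
    P=(p@np.array(c["extrinsics"]).T)[...,:3]; P[z==0]=np.nan
    return P
E
python3 - <<'E'
from h import *
for n in("top","side"):
    c=shot(n);save(c,n+"0.png",s=1.25);print({k:v for k,v in c.items() if k not in("image","range_z")})
    np.savez(n+"0.npz",**c)
print(robot.observe())
E
```

```text
pics
{'vfov': 45.9902613592523, 'cx': 317.3300557010581, 'cy': 202.7541581046423, 'extrinsics': array([[-0.01491832,  0.99858242, -0.051094  ,  0.52228112],
       [-0.99988508, -0.01503665, -0.00193224, -0.01165904],
       [-0.00269778,  0.05105931,  0.99869198,  1.17645252],
       [ 0.        ,  0.        ,  0.        ,  1.        ]])}
{'vfov': 49.06239515730535, 'cx': 324.839510275575, 'cy': 196.6058035242544, 'extrinsics': array([[ 0.98222694,  0.12418158, -0.14074508,  0.4015891 ],
       [-0.18720033,  0.70265212, -0.68646634, -0.82404876],
       [ 0.01364835,  0.70061326,  0.71341067,  0.94260211],
       [ 0.        ,  0.        ,  0.        ,  1.        ]])}
{'time': 0.1, 'qpos': array([ 1.09898533e+00,  3.42607217e-01,  1.52487877e+00,  7.55632386e-06,
        1.27539336e+00, -1.45996514e-01]), 'qvel': array([ 1.05210986e-05, -3.15388552e-03, -1.32859221e-03,  4.49290535e-05,
        6.84311107e-04, -1.54085126e-03]), 'joint_efforts': array([ 2.34999818e-03, -4.32007349e+01, -2.44693458e+01,  7.21004116e-02,
        5.25158504e-02, -7.90474382e-05]), 'tool_pos': array([0.16786053, 0.49708123, 0.22615316]), 'tool_rot': array([-3.14032070e+00, -1.94335429e-04,  2.81577584e+00]), 'contact_force': array([ 0.22224743, -0.16192968, -1.29150652]), 'torque': array([ 0.04563618, -0.00758104,  0.01598878]), 'grip_force': 0.0, 'opening': 0.09207414141510228}
```

View pics/top0.png

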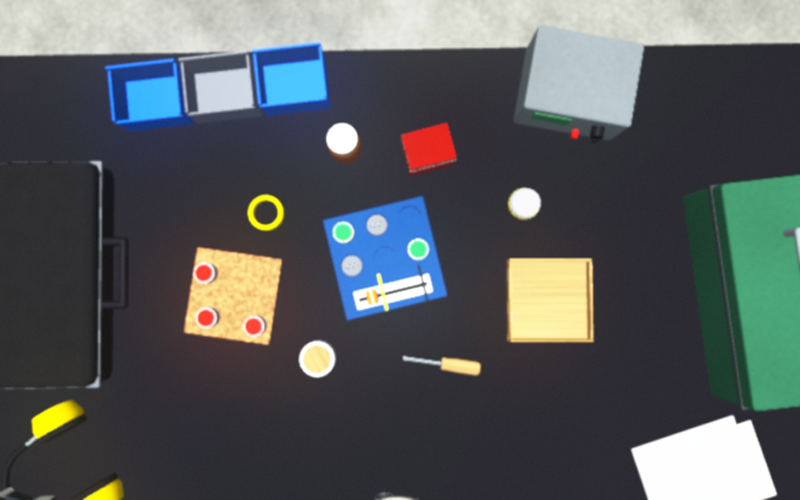

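View pics/side0.png

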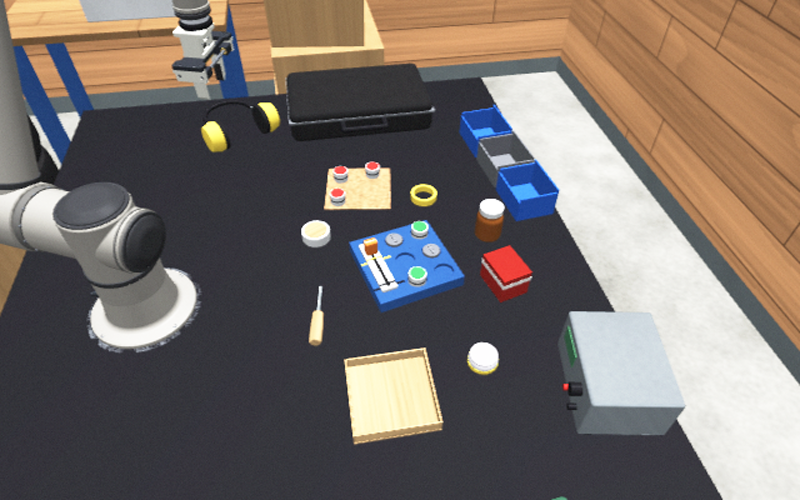

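The top view shows the dock around (385,258). It has green pucks at (343,232) and (418,249), caps at (376,225) and (351,265), and the orange grip at (374,297). The black line is at (423,283) on the right. There are three red pucks on the mat at (204,272), (206,317) and (254,326). The tray is at (550,300).

```bash
cat > m.py <<'E'
from h import *
def comps(c,zmin=0.01,x=(0.2,0.75),verbose=1):
    P=cloud(c);hsv=cv2.cvtColor(c["image"],cv2.COLOR_RGB2HSV);H,S,V=[hsv[...,i].astype(int) for i in range(3)]
    ok=(P[...,0]>x[0])&(P[...,0]<x[1])&(abs(P[...,1])<.5)
    ms=dict(red=((H<6)|(H>174))&(S>170)&(V>120),green=(H>60)&(H<85)&(S>120)&(V>110),orange=(H>7)&(H<19)&(S>190)&(V>170),yellow=(H>22)&(H<33)&(S>170)&(V>150),blue=(H>100)&(H<120)&(S>150)&(V>90))
    out={}
    for k,m in ms.items():
        n,l,st,ce=cv2.connectedComponentsWithStats((m&ok).astype(np.uint8))
        out[k]=[]
        for i in range(1,n):
            if st[i,4]<(12 if k!="blue" else 1500):continue
            q=P[l==i];q=q[np.isfinite(q[:,0])]
            out[k].append((ce[i].round(1),st[i,4],np.mean(q,0).round(4),np.percentile(q[:,2],[10,90]).round(3)))
            if verbose: print(k,*out[k][-1])
    return out
E
python3 - <<'E'
from m import *
for n in("top","side"):
    print(n);c=dict(np.load(n+"0.npz"));comps(c)
    P=cloud(c)
    if n=="top":
        for u,v in[(512,261),(590,261),(510,340),(591,340),(324,218),(423,198),(446,295),(347,319),(384,278),(380,308),(417,264),(428,298),(343,232),(418,249),(376,225),(351,265),(408,211),(385,255)]:
            print((u,v),P[int(v/1.25),int(u/1.25)].round(4))
        np.savez("P.npz",P=P)
E
```

```text
top
red [334.4 132.1] 51 [ 0.7461 -0.0525  0.0689] [0.066 0.072]
red [162.5 217.9] 100 [0.5495 0.3671 0.0328] [0.03  0.036]
red [164.1 254. ] 100 [0.4624 0.3628 0.0331] [0.03  0.036]
red [202.2 260.8] 97 [0.4446 0.2708 0.0326] [0.029 0.035]
green [274.  185.3] 109 [0.6234 0.0939 0.0502] [0.048 0.053]
green [334.1 198.8] 112 [ 0.5888 -0.0496  0.0502] [0.048 0.053]
yellow [212.1 169.8] 378 [0.6674 0.2503 0.0143] [0.    0.021]
blue [307.5 200.3] 4411 [0.5875 0.0144 0.0278] [0.021 0.032]
(512, 261) [ 0.5647 -0.2318  0.0327]
(590, 261) [ 0.5626 -0.386   0.0281]
(510, 340) [ 0.4099 -0.2264  0.0278]
(591, 340) [ 0.4075 -0.3818  0.0261]
(324, 218) [ 0.6572  0.1362 -0.0027]
(423, 198) [ 0.6901 -0.0617  0.0284]
(446, 295) [ 0.4987 -0.1022  0.0283]
(347, 319) [4.54e-01 9.28e-02 4.00e-04]
(384, 278) [0.5345 0.0164 0.0296]
(380, 308) [0.4766 0.0243 0.0335]
(417, 264) [ 0.5603 -0.0473  0.0304]
(428, 298) [ 0.4946 -0.0677  0.0355]
(343, 232) [0.6243 0.094  0.0478]
(418, 249) [ 0.5884 -0.0496  0.0477]
(376, 225) [0.6363 0.0317 0.0395]
(351, 265) [0.5595 0.0811 0.0379]
(408, 211) [ 0.6667 -0.0321  0.0217]
(385, 255) [0.5788 0.0136 0.0191]
side
red [297.4 132.4] 20 [0.5462 0.3665 0.0337] [0.031 0.036]
red [272.5 135.9] 24 [0.4612 0.3618 0.0335] [0.031 0.036]
red [269.6 154. ] 28 [0.4423 0.2698 0.0334] [0.031 0.036]
red [391.6 208.3] 54 [ 0.7445 -0.06    0.0702] [0.068 0.073]
green [335.4 180.7] 58 [0.6207 0.0937 0.0506] [0.048 0.053]
green [333.6 217.9] 73 [ 0.5859 -0.0499  0.0508] [0.049 0.053]
orange [295.7 197.2] 23 [0.4937 0.0298 0.0675] [0.059 0.074]
yellow [338.7 151.7] 45 [0.6701 0.2711 0.0095] [0.003 0.015]
yellow [338.2 161.4] 60 [0.6583 0.2234 0.0094] [0.003 0.017]
blue [327.7 214.5] 2754 [ 0.5777 -0.011   0.0262] [0.014 0.032]
```

Run:
```python
from h import *
c=dict(np.load("top0.npz"));save(c,"dock0.png",(140,150,370,300),3.4)
```

```text
(no output)
```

View pics/dock0.png

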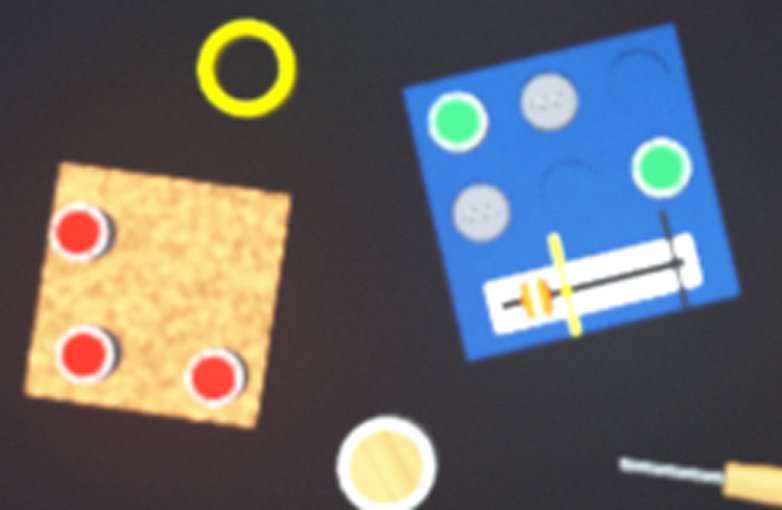

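The crop confirms the layout. The free pockets are at dock (66,-66) and (0,0), and the grip sits beyond the yellow line at crop (537,298).

```bash
cat > plan.py <<'E'
from h import *
from scipy.spatial.transform import Rotation as Ro
import json,sys,os
O=np.array([.5725,.0146]);D=np.radians(13.0)
def dock(x,y): return O+np.array([np.cos(D)*x-np.sin(D)*y,np.sin(D)*x+np.cos(D)*y])
def ray(c,u,v,z):
    f=200/np.tan(np.radians(c["vfov"])/2);E=np.array(c["extrinsics"])
    d=E[:3,:3]@np.array([(u-c["cx"])/f,-(v-c["cy"])/f,-1]);o=E[:3,3]
    return (o+d*(z-o[2])/d[2]).round(4)
def pose(yaw): return Ro.from_euler("xyz",[np.pi,0,np.radians(yaw)])
def plan(wps,step=.055):
    """wps: (x,y,z,yaw). prints calls: shifts from measured pose"""
    s=robot.observe();p=np.array(s["tool_pos"]);R=Ro.from_euler("xyz",s["tool_rot"])
    print("t",round(s["time"],2),"from",p.round(4),np.degrees(s["tool_rot"]).round(1),"F",s["contact_force"].round(1),"open",round(s["opening"],4),"g",round(s["grip_force"],1))
    rows=[];p0,R0=p,R
    def flush():
        nonlocal rows
        if rows: print(json.dumps(rows))
        rows=[]
    for w in wps:
        t=np.array(w[:3]);T=pose(w[3]);st=p.copy();Rs=R
        n=int(max(1,np.ceil(np.linalg.norm(t-st)/step),np.ceil(np.degrees((Rs.inv()*T).magnitude())/10)))
        rv=(Rs.inv()*T).as_rotvec()
        for k in range(1,n+1):
            q=st+(t-st)*k/n;Q=Rs*Ro.from_rotvec(rv*k/n)
            d=R0.inv().apply(q-p0)/.1
            if np.abs(d).max()>1 or len(rows)==12:
                flush();p0,R0=p,R;d=R0.inv().apply(q-p0)/.1
            r=(R0.inv()*Q).as_rotvec()/np.pi
            rows.append([round(float(a),3)+0. for a in d]+[round(float(a),3)+0. for a in r]);p,R=q,Q
    flush()
E
python3 - <<'E'
from plan import *
c=dict(np.load("top0.npz"));g=ray(c,297.9,237.6,.076);
def loc(p): d=np.array(p[:2])-O; return [round(float(v),4) for v in(np.cos(D)*d[0]+np.sin(D)*d[1],-np.sin(D)*d[0]+np.cos(D)*d[1])]
print(g,loc(g))
for u,v in[(404,88),(674,23),(740,295),(468,360)]: print(loc(ray(c,140+u/3.4,150+v/3.4,.03)))
print("yellow",loc(ray(c,140+555/3.4,150+236/3.4,.03)),loc(ray(c,140+576/3.4,150+333/3.4,.03)),"black",loc(ray(c,140+663/3.4,150+212/3.4,.03)))
G=dock(-.068,loc(g)[1])
plan([(*G,.2,193),(*G,.12,193)])
E
```

```text
[0.498  0.0369 0.076 ] [-0.0676, 0.0385]
[0.1009, 0.0977]
[0.1, -0.102]
[-0.1009, -0.1005]
[-0.0993, 0.0989]
yellow [-0.0284, 0.0176] [-0.099, 0.0196] black [-0.0302, -0.0615]
t 0.1 from [0.1679 0.4971 0.2262] [-179.9   -0.   161.3] F [ 0.2 -0.2 -1.3] open 0.0921 g 0.0
[[-0.418, -0.3, 0.024, 0.0, 0.0, -0.016], [-0.836, -0.601, 0.048, 0.0, 0.0, -0.032]]
[[-0.386, -0.341, 0.024, 0.0, 0.0, -0.016], [-0.771, -0.682, 0.048, 0.0, 0.0, -0.032]]
[[-0.35, -0.378, 0.024, 0.0, 0.0, -0.016], [-0.699, -0.756, 0.048, 0.0, 0.0, -0.032]]
[[-0.31, -0.411, 0.024, 0.0, 0.0, -0.016], [-0.62, -0.822, 0.048, 0.0, 0.0, -0.032]]
[[-0.267, -0.44, 0.024, 0.0, 0.0, -0.016], [-0.534, -0.88, 0.048, 0.0, 0.0, -0.032]]
[[-0.222, -0.465, 0.024, 0.0, 0.0, -0.016], [-0.222, -0.465, 0.424, 0.0, 0.0, -0.016], [-0.222, -0.464, 0.824, 0.0, 0.0, -0.016]]
```

Emit:
move_arm(
  motion=[
    [-0.418, -0.3, 0.024, 0, 0, -0.016],
    [-0.836, -0.601, 0.048, 0, 0, -0.032],
  ],
  fingers=0.2,
  newtons=15,
)

```text
time: 0.35
tool_pos: [0.2282, 0.4127, 0.2214]
tool_rot: [-3.141, -0.0, 2.92]
contact_force: [-0.2, 0.5, -0.2]
opening: 0.0766
grip_force: 0.0
```

Emit:
move_arm(
  motion=[
    [-0.386, -0.341, 0.024, 0.0, 0.0, -0.016],
    [-0.771, -0.682, 0.048, 0.0, 0.0, -0.032],
  ],
)

```text
time: 0.6
tool_pos: [0.2885, 0.3285, 0.2169]
tool_rot: [-3.141, -0.0, 3.019]
contact_force: [-0.1, -0.4, 0.5]
opening: 0.0578
grip_force: 0.0
```

Emit:
move_arm(
  motion=[
    [-0.35, -0.378, 0.024, 0.0, 0.0, -0.016],
    [-0.699, -0.756, 0.048, 0.0, 0.0, -0.032],
  ],
)

```text
time: 0.85
tool_pos: [0.3485, 0.2448, 0.2121]
tool_rot: [3.142, -0.0, 3.119]
contact_force: [0.2, 0.5, 0.8]
opening: 0.0553
grip_force: 0.0
```

Emit:
move_arm(
  motion=[
    [-0.31, -0.411, 0.024, 0.0, 0.0, -0.016],
    [-0.62, -0.822, 0.048, 0.0, 0.0, -0.032],
  ],
)

```text
time: 1.1
tool_pos: [0.4085, 0.1611, 0.2073]
tool_rot: [3.141, -0.0, -3.064]
contact_force: [1.3, 1.2, -0.2]
opening: 0.0551
grip_force: 0.0
```

Emit:
move_arm(
  motion=[
    [-0.267, -0.44, 0.024, 0.0, 0.0, -0.016],
    [-0.534, -0.88, 0.048, 0.0, 0.0, -0.032],
  ],
)

```text
time: 1.35
tool_pos: [0.4684, 0.0774, 0.2025]
tool_rot: [3.141, -0.0, -2.963]
contact_force: [0.3, -0.3, 0.1]
opening: 0.0551
grip_force: 0.0
```

Emit:
move_arm(
  motion=[
    [-0.222, -0.465, 0.024, 0.0, 0.0, -0.016],
    [-0.222, -0.465, 0.424, 0.0, 0.0, -0.016],
    [-0.222, -0.464, 0.824, 0.0, 0.0, -0.016],
    [-0.222, -0.464, 0.824, 0.0, 0.0, -0.016],
  ],
)

```text
time: 1.85
tool_pos: [0.4956, 0.0372, 0.1178]
tool_rot: [3.139, -0.007, -2.915]
contact_force: [0.5, 0.5, 0.8]
opening: 0.055
grip_force: 0.0
```

Run:
```python
from plan import *
G=dock(-.068,.0390)
plan([(*G,.05,193)])
```

```text
t 1.85 from [0.4956 0.0372 0.1178] [ 179.9   -0.4 -167. ] F [0.5 0.5 0.8] open 0.055 g 0.0
[[-0.012, -0.002, 0.339, 0.0, -0.001, 0.0], [-0.023, -0.005, 0.678, 0.001, -0.002, 0.0]]
```

Emit:
move_arm(
  motion=[
    [-0.012, -0.002, 0.339, 0, -0.001, 0],
    [-0.02, 0, 0.67, 0, -0.002, 0],
    [-0.02, 0, 0.67, 0, -0.002, 0],
  ],
)

```text
time: 2.22
tool_pos: [0.4992, 0.0379, 0.0531]
tool_rot: [3.141, 0.004, -2.914]
contact_force: [-0.1, 0.3, 0.4]
opening: 0.0549
grip_force: 0.0
```

Emit:
move_arm(
  motion=[
    [0, 0, 0, 0, 0, 0],
    [0, 0, 0, 0, 0, 0],
    [0, 0, 0, 0, 0, 0],
    [0, 0, 0, 0, 0, 0],
    [0, 0, 0, 0, 0, 0],
  ],
  fingers=-1,
)

```text
time: 2.85
tool_pos: [0.5001, 0.0378, 0.0539]
tool_rot: [3.142, 0.007, -2.915]
contact_force: [-0.6, 1.7, 4.6]
opening: 0.0198
grip_force: 15.0
```

Run:
```python
from plan import *
s=robot.observe();d=s["tool_pos"][:2]-O
print(np.cos(D)*d[0]+np.sin(D)*d[1],-np.sin(D)*d[0]+np.cos(D)*d[1])
G=dock(-.068,-.06)
plan([(*G,.05,193)],.02)
```

```text
-0.06535279817182592 0.038889999336186115
t 2.85 from [0.5001 0.0378 0.0539] [ 180.     0.4 -167. ] F [-0.6  1.7  4.6] open 0.0198 g 15.0
[[0.005, -0.198, 0.008, 0.0, 0.0, 0.0], [0.011, -0.396, 0.015, 0.0, 0.001, 0.0], [0.016, -0.593, 0.023, 0.0, 0.001, 0.0], [0.021, -0.791, 0.031, 0.0, 0.002, 0.0], [0.027, -0.989, 0.038, 0.0, 0.002, 0.0]]
```

Emit:
move_arm(
  motion=[
    [0, -0.2, 0, 0, 0, 0],
    [0, -0.4, 0, 0, 0, 0],
    [0, -0.6, 0, 0, 0, 0],
    [0, -0.8, 0, 0, 0, 0],
    [0, -0.95, 0, 0, 0, 0],
    [0, -0.97, 0, 0, 0, 0],
  ],
)

```text
time: 3.6
tool_pos: [0.5219, -0.0577, 0.0539]
tool_rot: [-3.142, 0.007, -2.916]
contact_force: [-1.6, 1.9, 7.4]
opening: 0.0199
grip_force: 15.0
```

Emit:
move_arm(
  motion=[
    [0, -0.02, 0, 0, 0, 0],
    [0, -0.03, 0, 0, 0, 0],
    [0, -0.04, 0, 0, 0, 0],
    [0, -0.04, 0, 0, 0, 0],
  ],
)

```text
time: 4.1
tool_pos: [0.522, -0.0586, 0.0538]
tool_rot: [3.138, 0.006, -2.915]
contact_force: [-2.1, 10.5, 8.8]
opening: 0.02
grip_force: 15.0
```

Emit:
move_arm(
  motion=[
    [0, 0.03, 0, 0, 0, 0],
    [0, 0.03, 0, 0, 0, 0],
    [0, 0.03, 0, 0, 0, 0],
    [0, 0.03, 0, 0, 0, 0],
    [0, 0.03, -0.3, 0, 0, 0],
    [0, 0.03, -0.7, 0, 0, 0],
    [0, 0.03, -0.7, 0, 0, 0],
  ],
  fingers=0.2,
)

```text
time: 4.97
tool_pos: [0.5233, -0.0586, 0.1261]
tool_rot: [-3.139, 0.012, -2.915]
contact_force: [-0.0, 0.0, -0.0]
opening: 0.0551
grip_force: 0.0
```

Run:
```python
from plan import *
B=dock(0,-.066);print(B)
plan([(*B,.12,148),(*B,.036,148)])
c=shot("top");np.savez("t1.npz",**c);save(c,"d1.png",(140,150,370,300),3)
```

```text
[ 0.58734677 -0.04970842]
t 4.97 from [ 0.5233 -0.0586  0.1261] [-179.8    0.7 -167. ] F [-0.  0. -0.] open 0.0551 g 0.0
[[-0.129, -0.012, 0.014, 0.0, 0.001, 0.05], [-0.257, -0.023, 0.027, 0.0, 0.002, 0.1], [-0.386, -0.035, 0.041, 0.0, 0.002, 0.15], [-0.515, -0.046, 0.055, 0.0, 0.003, 0.2], [-0.643, -0.058, 0.069, 0.001, 0.004, 0.25], [-0.638, -0.057, 0.489, 0.001, 0.004, 0.25], [-0.634, -0.055, 0.909, 0.001, 0.004, 0.25]]
```

View pics/d1.png

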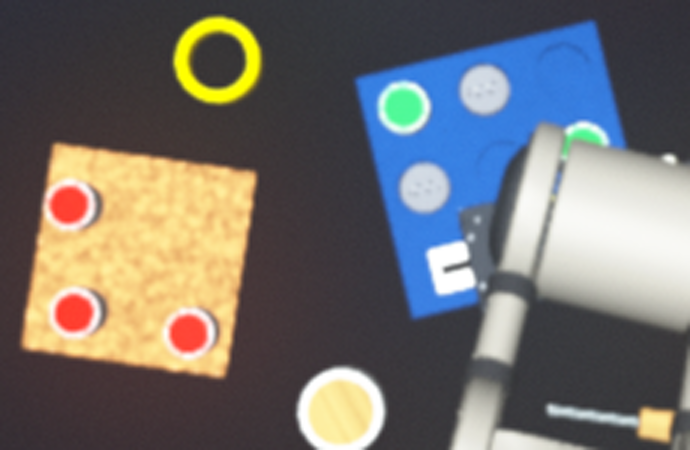

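The grip end is hidden behind the arm in this view. The mat pucks have not moved, at crop (70,204), (76,313) and (189,333). Next I'll grasp charged B.

Emit:
move_arm(
  motion=[
    [-0.129, -0.012, 0.014, 0.0, 0.001, 0.05],
    [-0.257, -0.023, 0.027, 0.0, 0.002, 0.1],
    [-0.386, -0.035, 0.041, 0.0, 0.002, 0.15],
    [-0.515, -0.046, 0.055, 0.0, 0.003, 0.2],
    [-0.643, -0.058, 0.069, 0.001, 0.004, 0.25],
    [-0.643, -0.058, 0.069, 0.001, 0.004, 0.25],
    [-0.638, -0.057, 0.489, 0.001, 0.004, 0.25],
    [-0.634, -0.055, 0.909, 0.001, 0.004, 0.25],
    [-0.634, -0.055, 0.909, 0.001, 0.004, 0.25],
  ],
)

```text
time: 6.15
tool_pos: [0.5843, -0.0491, 0.0317]
tool_rot: [-3.138, -0.007, 2.587]
contact_force: [0.1, 0.2, -0.5]
opening: 0.0548
grip_force: 0.0
```

Emit:
move_arm(
  motion=[
    [0, 0, 0, 0, 0, 0],
    [0, 0, 0, 0, 0, 0],
    [0, 0, 0, 0, 0, 0],
    [0, 0, 0, 0, 0, 0],
  ],
  fingers=-1,
  newtons=20,
)

```text
time: 6.65
tool_pos: [0.5849, -0.0489, 0.0328]
tool_rot: [-3.139, -0.006, 2.584]
contact_force: [-1.0, -0.5, -0.7]
opening: 0.0396
grip_force: 20.0
```

Run:
```python
from plan import *
plan([(.5873,-.0497,.11,148),(.512,-.3225,.11,148),(.512,-.3225,.02,148)])
```

```text
t 6.65 from [ 0.5849 -0.0489  0.0328] [-179.8   -0.3  148. ] F [-1.  -0.5 -0.7] open 0.0396 g 20.0
[[-0.01, 0.002, -0.386, 0.0, -0.001, 0.0], [-0.021, 0.003, -0.772, -0.001, -0.002, 0.0], [-0.155, -0.449, -0.772, -0.001, -0.002, 0.0], [-0.289, -0.901, -0.771, -0.001, -0.002, 0.0]]
[[-0.135, -0.452, 0.0, 0.0, 0.0, 0.0], [-0.269, -0.904, 0.0, 0.0, 0.0, 0.0]]
[[-0.135, -0.452, 0.0, 0.0, 0.0, 0.0], [-0.269, -0.904, 0.0, 0.0, 0.0, 0.0], [-0.269, -0.904, 0.45, 0.0, 0.0, 0.0], [-0.269, -0.904, 0.9, 0.0, 0.0, 0.0]]
```

Emit:
move_arm(
  motion=[
    [0, 0, -0.386, 0, 0, 0],
    [0, 0, -0.772, 0, 0, 0],
    [-0.155, -0.449, -0.772, 0, 0, 0],
    [-0.289, -0.901, -0.772, 0, 0, 0],
  ],
)

```text
time: 7.15
tool_pos: [0.5624, -0.1413, 0.1109]
tool_rot: [-3.139, -0.004, 2.585]
contact_force: [0.0, -0.3, -0.7]
opening: 0.0391
grip_force: 20.0
```

Emit:
move_arm(
  motion=[
    [-0.135, -0.452, 0, 0, 0, 0],
    [-0.269, -0.904, 0, 0, 0, 0],
  ],
)

```text
time: 7.4
tool_pos: [0.5367, -0.2329, 0.1103]
tool_rot: [-3.139, -0.006, 2.584]
contact_force: [1.5, -0.4, -0.8]
opening: 0.0396
grip_force: 20.0
```

Emit:
move_arm(
  motion=[
    [-0.135, -0.452, 0, 0, 0, 0],
    [-0.269, -0.904, 0, 0, 0, 0],
    [-0.269, -0.904, 0, 0, 0, 0],
    [-0.269, -0.904, 0, 0, 0, 0],
  ],
)

```text
time: 7.9
tool_pos: [0.5119, -0.322, 0.1101]
tool_rot: [-3.139, -0.007, 2.583]
contact_force: [0.1, -0.2, -0.0]
opening: 0.0394
grip_force: 20.0
```

Run:
```python
from m import *
from plan import *
comps(shot("side")); save(shot("side"),"s2.png",(200,100,520,340),2)
plan([(.512,-.3225,.02,148)])
```

```text
red [269.8 154.2] 20 [0.4429 0.2689 0.033 ] [0.031 0.036]
red [391.7 208.5] 55 [ 0.7447 -0.0607  0.0701] [0.068 0.072]
t 8.0 from [ 0.5124 -0.3213  0.1103] [-179.8   -0.4  148.1] F [-0.5  0.4 -0.6] open 0.0394 g 20.0
[[-0.004, -0.005, 0.451, 0.0, -0.001, 0.0], [-0.009, -0.01, 0.903, -0.001, -0.002, 0.0]]
```

View pics/s2.png

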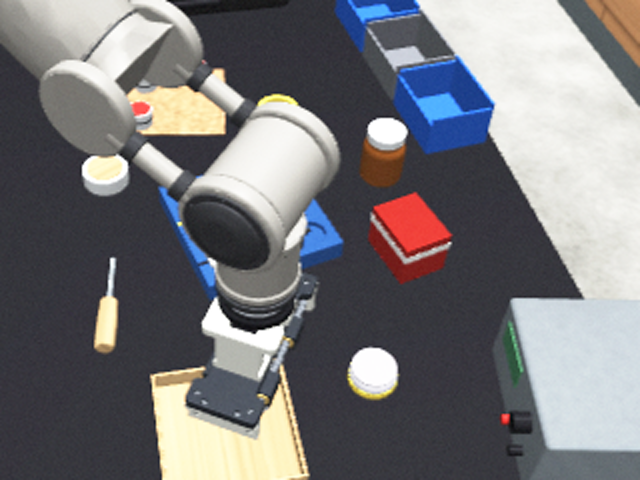

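The arm holds the puck (39 mm opening) over the tray, in line with its back half at crop (230,410). Next I'll lower and release it.

Emit:
move_arm(
  motion=[
    [0, 0, 0.45, 0, 0, 0],
    [0, 0, 0.85, 0, 0, 0],
    [0, 0, 0.9, 0, 0, 0],
    [0, 0, 0.9, 0, 0, 0],
  ],
)

```text
time: 8.5
tool_pos: [0.5123, -0.3222, 0.0212]
tool_rot: [-3.138, -0.005, 2.584]
contact_force: [-0.7, 0.1, 0.2]
opening: 0.0395
grip_force: 20.0
```

Emit:
move_arm(
  motion=[
    [0, 0, 0, 0, 0, 0],
    [0, 0, 0, 0, 0, 0],
    [0, 0, 0, 0, 0, 0],
    [0, 0, -0.4, 0, 0, 0],
    [0, 0, -0.9, 0, 0, 0],
    [0, 0, -0.9, 0, 0, 0],
  ],
  fingers=0.2,
)

```text
time: 9.25
tool_pos: [0.5142, -0.3242, 0.1151]
tool_rot: [-3.137, 0.003, 2.583]
contact_force: [0.9, 1.0, -0.7]
opening: 0.0551
grip_force: 0.0
```

Run:
```python
from m import *
from plan import *
comps(shot("top"))
A=dock(.066,.066);print(A)
plan([(*A,.11,148),(*A,.036,148)])
```

```text
red [334.6 132.1] 50 [ 0.7459 -0.0529  0.0695] [0.066 0.072]
red [162.4 217.9] 102 [0.5495 0.3671 0.033 ] [0.031 0.036]
red [164.1 254. ] 100 [0.4624 0.3629 0.0327] [0.03  0.035]
red [202.2 260.8] 98 [0.4445 0.2708 0.0328] [0.03  0.035]
green [274.1 185.3] 111 [0.6235 0.0935 0.0498] [0.048 0.052]
yellow [212.1 169.7] 371 [0.6678 0.2503 0.0144] [-0.     0.022]
blue [309.  200.3] 4700 [0.5875 0.0107 0.0274] [0.02  0.032]
[0.62196165 0.09375519]
t 9.3 from [ 0.513  -0.3233  0.1126] [-1.798e+02 -1.000e-01  1.480e+02] F [ 0.6 -0.6 -0.1] open 0.0551 g 0.0
[[0.161, 0.514, 0.002, 0.0, 0.0, 0.0]]
[[0.161, 0.514, 0.002, 0.0, 0.0, 0.0]]
[[0.161, 0.514, 0.002, 0.0, 0.0, 0.0]]
[[0.161, 0.514, 0.002, 0.0, 0.0, 0.0]]
[[0.161, 0.514, 0.002, 0.0, 0.0, 0.0]]
[[0.161, 0.514, 0.003, 0.0, 0.0, 0.0]]
[[0.161, 0.514, 0.003, 0.0, 0.0, 0.0]]
[[0.161, 0.514, 0.003, 0.0, 0.0, 0.0], [0.161, 0.514, 0.373, 0.0, 0.0, 0.0], [0.161, 0.515, 0.743, 0.0, 0.0, 0.0]]
```

Emit:
move_arm(
  motion=[
    [0.15, 0.48, 0, 0, 0, 0],
    [0.3, 0.96, 0, 0, 0, 0],
  ],
)

```text
time: 9.55
tool_pos: [0.5368, -0.2241, 0.1088]
tool_rot: [-3.139, -0.008, 2.581]
contact_force: [0.6, 0.3, -0.2]
opening: 0.0551
grip_force: 0.0
```

Emit:
move_arm(
  motion=[
    [0.15, 0.48, 0, 0, 0, 0],
    [0.3, 0.96, 0, 0, 0, 0],
  ],
)

```text
time: 9.8
tool_pos: [0.5624, -0.1261, 0.1088]
tool_rot: [-3.138, -0.008, 2.583]
contact_force: [0.5, 0.8, -0.2]
opening: 0.0551
grip_force: 0.0
```

Emit:
move_arm(
  motion=[
    [0.15, 0.48, 0, 0, 0, 0],
    [0.3, 0.96, 0, 0, 0, 0],
  ],
)

```text
time: 10.05
tool_pos: [0.5878, -0.0289, 0.1086]
tool_rot: [-3.138, -0.008, 2.583]
contact_force: [0.6, -0.4, 0.5]
opening: 0.055
grip_force: 0.0
```

Emit:
move_arm(
  motion=[
    [0.15, 0.48, 0, 0, 0, 0],
    [0.3, 0.96, 0, 0, 0, 0],
  ],
)

```text
time: 10.3
tool_pos: [0.6132, 0.0683, 0.1084]
tool_rot: [-3.137, -0.008, 2.583]
contact_force: [0.7, 0.5, -0.1]
opening: 0.0552
grip_force: 0.0
```

Emit:
move_arm(
  motion=[
    [0.09, 0.28, 0, 0, 0, 0],
    [0.09, 0.28, 0, 0, 0, 0],
    [0.09, 0.28, 0.38, 0, 0, 0],
    [0.09, 0.28, 0.74, 0, 0, 0],
    [0.09, 0.28, 0.74, 0, 0, 0],
  ],
)

```text
time: 10.92
tool_pos: [0.6189, 0.094, 0.0333]
tool_rot: [-3.136, -0.009, 2.582]
contact_force: [-0.0, 0.1, 1.4]
opening: 0.0552
grip_force: 0.0
```

Emit:
move_arm(
  motion=[
    [0, 0, 0, 0, 0, 0],
    [0, 0, 0, 0, 0, 0],
    [0, 0, 0, 0, 0, 0],
    [0, 0, 0, 0, 0, 0],
  ],
  fingers=-1,
)

```text
time: 11.42
tool_pos: [0.6207, 0.095, 0.0365]
tool_rot: [-3.139, -0.005, 2.583]
contact_force: [-1.2, -1.6, 1.8]
opening: 0.0395
grip_force: 20.0
```

Run:
```python
from plan import *
plan([(.622,.0937,.11,148),(.461,-.2905,.11,148)],.049)
```

```text
t 11.43 from [0.6207 0.095  0.0365] [-179.8   -0.3  148. ] F [-1.2 -1.6  1.8] open 0.0395 g 20.0
[[-0.007, -0.003, -0.367, 0.0, -0.001, 0.0], [-0.014, -0.006, -0.735, -0.001, -0.002, 0.0], [-0.089, -0.463, -0.734, -0.001, -0.002, 0.0], [-0.163, -0.92, -0.733, -0.001, -0.002, 0.0]]
[[-0.075, -0.457, 0.0, 0.0, 0.0, 0.0], [-0.149, -0.914, 0.0, 0.0, 0.0, 0.0]]
[[-0.075, -0.457, 0.0, 0.0, 0.0, 0.0], [-0.149, -0.914, 0.0, 0.0, 0.0, 0.0]]
[[-0.075, -0.457, 0.0, 0.0, 0.0, 0.0], [-0.149, -0.914, 0.0, 0.0, 0.0, 0.0]]
[[-0.075, -0.457, 0.0, 0.0, 0.0, 0.0]]
```

Emit:
move_arm(
  motion=[
    [0, 0, -0.367, 0, 0, 0],
    [0, 0, -0.735, 0, 0, 0],
    [-0.089, -0.463, -0.735, 0, 0, 0],
    [-0.163, -0.92, -0.735, 0, 0, 0],
  ],
)

```text
time: 11.92
tool_pos: [0.5858, 0.0082, 0.1101]
tool_rot: [-3.139, -0.005, 2.585]
contact_force: [-0.1, -0.0, -1.1]
opening: 0.0392
grip_force: 20.0
```

Emit:
move_arm(
  motion=[
    [-0.075, -0.457, 0, 0, 0, 0],
    [-0.149, -0.914, 0, 0, 0, 0],
  ],
)

```text
time: 12.18
tool_pos: [0.5496, -0.0779, 0.1098]
tool_rot: [-3.139, -0.005, 2.584]
contact_force: [0.9, -0.4, -1.0]
opening: 0.0391
grip_force: 20.0
```

Emit:
move_arm(
  motion=[
    [-0.075, -0.457, 0, 0, 0, 0],
    [-0.149, -0.914, 0, 0, 0, 0],
  ],
)

```text
time: 12.42
tool_pos: [0.5138, -0.1634, 0.1101]
tool_rot: [-3.139, -0.005, 2.584]
contact_force: [0.4, -0.1, -0.7]
opening: 0.0392
grip_force: 20.0
```

Emit:
move_arm(
  motion=[
    [-0.075, -0.457, 0, 0, 0, 0],
    [-0.149, -0.914, 0, 0, 0, 0],
  ],
)

```text
time: 12.68
tool_pos: [0.4781, -0.2488, 0.1102]
tool_rot: [-3.139, -0.005, 2.583]
contact_force: [0.1, -0.3, -0.6]
opening: 0.0396
grip_force: 20.0
```

Emit:
move_arm(
  motion=[
    [-0.075, -0.457, 0, 0, 0, 0],
    [-0.075, -0.457, 0, 0, 0, 0],
    [-0.075, -0.457, 0.45, 0, 0, 0],
    [-0.075, -0.457, 0.86, 0, 0, 0],
    [-0.075, -0.457, 0.86, 0, 0, 0],
  ],
)

```text
time: 13.3
tool_pos: [0.4593, -0.2882, 0.0222]
tool_rot: [-3.14, -0.011, 2.584]
contact_force: [0.0, -0.4, -0.8]
opening: 0.0395
grip_force: 20.0
```

Run:
```python
from plan import *
plan([])
```

```text
t 13.3 from [ 0.4593 -0.2882  0.0222] [-179.9   -0.6  148.1] F [ 0.  -0.4 -0.8] open 0.0395 g 20.0
```

Emit:
move_arm(
  motion=[
    [0, 0, 0.02, 0, 0, 0],
    [0, 0, 0.02, 0, 0, 0],
    [0, 0, 0.02, 0, 0, 0],
    [0, 0, 0.02, 0, 0, 0],
    [0, 0, -0.4, 0, 0, 0],
    [0, 0, -0.9, 0, 0, 0],
    [0, 0, -0.98, 0, 0, 0],
  ],
  fingers=0.2,
)

```text
time: 14.18
tool_pos: [0.4625, -0.2917, 0.1259]
tool_rot: [-3.138, 0.001, 2.583]
contact_force: [0.4, -0.2, -0.1]
opening: 0.0552
grip_force: 0.0
```

Run:
```python
from m import *
from plan import *
comps(shot("side"))
plan([(.4436,.2704,.12,148),(.4436,.2704,.019,148)],.049)
```

```text
red [297.6 132.7] 19 [0.5467 0.3644 0.0338] [0.031 0.036]
red [272.3 135.9] 26 [0.4609 0.3622 0.0334] [0.031 0.035]
red [269.6 154.1] 29 [0.4421 0.2688 0.0338] [0.032 0.035]
red [391.7 208.4] 56 [ 0.7447 -0.0604  0.0703] [0.068 0.072]
green [302.8 306.4] 96 [ 0.4632 -0.2934  0.0347] [0.033 0.037]
green [326.9 314.8] 125 [ 0.5141 -0.3247  0.0347] [0.033 0.036]
yellow [339.9 151.5] 37 [0.674  0.2706 0.0102] [0.005 0.016]
yellow [342.3 161.7] 32 [0.671  0.2193 0.0101] [0.004 0.017]
blue [341.9 209.6] 1887 [6.207e-01 5.000e-04 2.570e-02] [0.017 0.032]
t 14.22 from [ 0.462  -0.2913  0.1251] [-179.8   -0.   148. ] F [ 0.6 -0.9  0.1] open 0.0548 g 0.0
[[0.261, 0.389, 0.003, 0.0, 0.0, 0.0], [0.522, 0.778, 0.006, 0.0, 0.0, 0.0]]
[[0.261, 0.389, 0.003, 0.0, 0.0, 0.0], [0.522, 0.778, 0.006, 0.0, 0.0, 0.0]]
[[0.261, 0.389, 0.003, 0.0, 0.0, 0.0], [0.522, 0.778, 0.007, 0.0, 0.0, 0.0]]
[[0.261, 0.389, 0.004, 0.0, 0.0, 0.0], [0.522, 0.778, 0.007, 0.0, 0.0, 0.0]]
[[0.261, 0.389, 0.004, 0.0, 0.0, 0.0], [0.522, 0.778, 0.008, 0.0, 0.0, 0.0]]
[[0.261, 0.389, 0.004, 0.0, 0.0, 0.0], [0.522, 0.778, 0.008, 0.0, 0.0, 0.0], [0.522, 0.778, 0.345, 0.0, 0.0, 0.0], [0.522, 0.778, 0.681, 0.0, 0.0, 0.0]]
[[0.0, 0.0, 0.337, 0.0, 0.0, 0.0]]
```

Both green pucks are in the tray. I'll move to above F3, then check it from there.

Emit:
move_arm(
  motion=[
    [0.261, 0.389, 0, 0, 0, 0],
    [0.522, 0.778, 0, 0, 0, 0],
  ],
)

```text
time: 14.48
tool_pos: [0.4569, -0.1955, 0.121]
tool_rot: [-3.139, -0.008, 2.582]
contact_force: [0.4, 0.3, 0.2]
opening: 0.0551
grip_force: 0.0
```

Emit:
move_arm(
  motion=[
    [0.261, 0.389, 0, 0, 0, 0],
    [0.522, 0.778, 0, 0, 0, 0],
  ],
)

```text
time: 14.72
tool_pos: [0.4538, -0.1014, 0.1212]
tool_rot: [-3.138, -0.008, 2.583]
contact_force: [0.1, 0.3, 0.2]
opening: 0.0553
grip_force: 0.0
```

Emit:
move_arm(
  motion=[
    [0.261, 0.389, 0, 0, 0, 0],
    [0.522, 0.778, 0, 0, 0, 0],
  ],
)

```text
time: 14.98
tool_pos: [0.4507, -0.0079, 0.1213]
tool_rot: [-3.138, -0.008, 2.583]
contact_force: [1.5, 0.6, 0.2]
opening: 0.0553
grip_force: 0.0
```

Emit:
move_arm(
  motion=[
    [0.261, 0.389, 0, 0, 0, 0],
    [0.522, 0.778, 0, 0, 0, 0],
  ],
)

```text
time: 15.22
tool_pos: [0.4477, 0.0856, 0.1214]
tool_rot: [-3.138, -0.007, 2.583]
contact_force: [1.2, -0.3, 0.4]
opening: 0.0551
grip_force: 0.0
```

Emit:
move_arm(
  motion=[
    [0.261, 0.389, 0, 0, 0, 0],
    [0.522, 0.778, 0, 0, 0, 0],
  ],
)

```text
time: 15.48
tool_pos: [0.4446, 0.1791, 0.1214]
tool_rot: [-3.137, -0.007, 2.583]
contact_force: [0.7, -0.2, -0.3]
opening: 0.0549
grip_force: 0.0
```

Emit:
move_arm(
  motion=[
    [0.261, 0.389, 0, 0, 0, 0],
    [0.522, 0.778, 0, 0, 0, 0],
    [0.522, 0.778, 0.3, 0, 0, 0],
    [0.522, 0.778, 0.4, 0, 0, 0],
    [0.522, 0.778, 0.4, 0, 0, 0],
  ],
)

```text
time: 16.1
tool_pos: [0.4416, 0.2707, 0.0815]
tool_rot: [-3.136, -0.007, 2.583]
contact_force: [0.6, -0.2, 0.2]
opening: 0.055
grip_force: 0.0
```

Run:
```python
from m import *
from plan import *
comps(shot("side"))
plan([(.4436,.2704,.019,148)],.049)
```

```text
red [298.  132.7] 19 [0.5483 0.3656 0.033 ] [0.031 0.035]
red [269.5 154.2] 30 [0.4419 0.2683 0.0339] [0.031 0.036]
red [391.4 207.9] 54 [ 0.7446 -0.0583  0.0698] [0.068 0.072]
green [302.1 305.8] 118 [ 0.4618 -0.2917  0.0348] [0.033 0.037]
green [326.9 314.8] 125 [ 0.5141 -0.3249  0.035 ] [0.033 0.037]
orange [309.5 222.7] 28 [ 0.5163 -0.0687  0.0661] [0.056 0.074]
yellow [338.9 151.8] 45 [0.6707 0.2704 0.0095] [0.004 0.015]
yellow [337.8 161.4] 58 [0.657  0.2235 0.0097] [0.004 0.016]
blue [328.3 212.8] 3201 [ 0.5804 -0.0046  0.0261] [0.017 0.032]
t 16.15 from [0.4423 0.2709 0.0824] [-179.8   -0.4  148. ] F [ 0.9 -0.1  0.8] open 0.055 g 0.0
[[-0.009, 0.003, 0.317, -0.001, -0.001, 0.0], [-0.017, 0.005, 0.634, -0.001, -0.002, 0.0]]
```

Emit:
move_arm(
  motion=[
    [-0.01, 0, 0.32, 0, -0.001, 0],
    [-0.017, 0.005, 0.63, 0, -0.002, 0],
    [-0.017, 0.005, 0.63, 0, -0.002, 0],
  ],
)

```text
time: 16.52
tool_pos: [0.4429, 0.2701, 0.0188]
tool_rot: [-3.136, -0.001, 2.582]
contact_force: [-0.5, 0.2, 0.5]
opening: 0.055
grip_force: 0.0
```

Emit:
move_arm(
  motion=[
    [0, 0, 0, 0, 0, 0],
    [0, 0, 0, 0, 0, 0],
    [0, 0, 0, 0, 0, 0],
    [0, 0, 0, 0, 0, 0],
  ],
  fingers=-1,
)

```text
time: 17.02
tool_pos: [0.4446, 0.2713, 0.0211]
tool_rot: [-3.141, 0.002, 2.583]
contact_force: [-0.2, -1.6, 6.3]
opening: 0.0388
grip_force: 20.0
```

Run:
```python
from plan import *
plan([(.4436,.2704,.10,148),(.622,.0938,.10,148)],.049)
```

```text
t 17.02 from [0.4446 0.2713 0.0211] [-1.80e+02  1.00e-01  1.48e+02] F [-0.2 -1.6  6.3] open 0.0388 g 20.0
[[0.001, -0.007, -0.395, 0.0, 0.0, 0.0], [0.002, -0.014, -0.789, 0.0, 0.001, 0.0], [-0.406, -0.106, -0.788, 0.0, 0.001, 0.0], [-0.815, -0.198, -0.787, 0.0, 0.001, 0.0]]
[[-0.408, -0.092, 0.0, 0.0, 0.0, 0.0], [-0.816, -0.184, 0.0, 0.0, 0.0, 0.0]]
[[-0.408, -0.092, 0.0, 0.0, 0.0, 0.0], [-0.816, -0.184, 0.0, 0.0, 0.0, 0.0]]
```

Emit:
move_arm(
  motion=[
    [0, 0, -0.395, 0, 0, 0],
    [0, -0.01, -0.8, 0, 0, 0],
    [-0.406, -0.106, -0.8, 0, 0, 0],
    [-0.815, -0.198, -0.8, 0, 0, 0],
  ],
)

```text
time: 17.52
tool_pos: [0.5032, 0.2111, 0.1011]
tool_rot: [-3.14, 0.002, 2.585]
contact_force: [1.0, 0.3, -1.0]
opening: 0.0391
grip_force: 20.0
```

Emit:
move_arm(
  motion=[
    [-0.408, -0.092, 0, 0, 0, 0],
    [-0.816, -0.184, 0, 0, 0, 0],
  ],
)

```text
time: 17.77
tool_pos: [0.5627, 0.1515, 0.1003]
tool_rot: [-3.139, 0.001, 2.583]
contact_force: [-0.2, 0.3, -1.2]
opening: 0.0394
grip_force: 20.0
```

Emit:
move_arm(
  motion=[
    [-0.408, -0.092, 0, 0, 0, 0],
    [-0.816, -0.184, 0, 0, 0, 0],
    [-0.816, -0.184, 0, 0, 0, 0],
    [-0.816, -0.184, 0, 0, 0, 0],
  ],
)

```text
time: 18.27
tool_pos: [0.6206, 0.094, 0.0998]
tool_rot: [-3.138, -0.0, 2.583]
contact_force: [0.5, 0.3, -1.3]
opening: 0.0393
grip_force: 20.0
```

Run:
```python
from plan import *
c=shot("side");save(c,"s3.png",(240,110,440,260),4)
plan([(.622,.0938,.036,148)],.03)
```

```text
t 18.32 from [0.6204 0.0944 0.0999] [-179.8   -0.   148. ] F [ 0.5  0.5 -0.1] open 0.0394 g 20.0
[[-0.006, 0.002, 0.213, 0.0, 0.0, 0.0], [-0.011, 0.003, 0.426, -0.001, 0.0, 0.0], [-0.017, 0.005, 0.639, -0.001, 0.0, 0.0]]
```

View pics/s3.png

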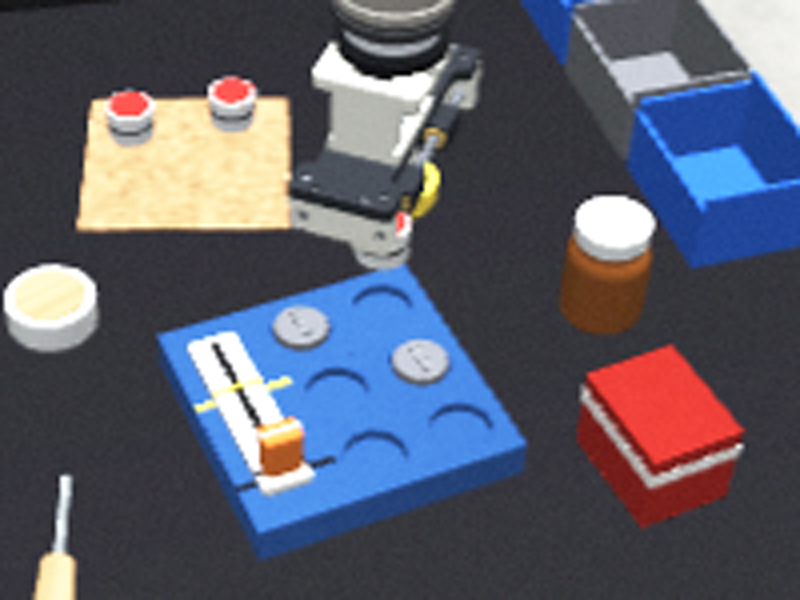

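The side view shows the grip exactly at the black line, crop (285,450), and the puck held upright over pocket A at (383,245). Next I'll lower it.

Emit:
move_arm(
  motion=[
    [-0.01, 0, 0.25, 0, 0, 0],
    [-0.015, 0, 0.45, 0, 0, 0],
    [-0.015, 0, 0.5, 0, 0, 0],
    [-0.015, 0, 0.55, 0, 0, 0],
    [-0.015, 0, 0.6, 0, 0, 0],
    [-0.015, 0, 0.64, 0, 0, 0],
    [-0.015, 0, 0.64, 0, 0, 0],
  ],
)

```text
time: 19.2
tool_pos: [0.6228, 0.0928, 0.0379]
tool_rot: [-3.14, 0.002, 2.583]
contact_force: [-4.3, -0.3, 10.9]
opening: 0.0392
grip_force: 20.0
```

Emit:
move_arm(
  motion=[
    [0, 0, -0.01, 0, 0, 0],
    [0, 0, -0.01, 0, 0, 0],
    [0, 0, -0.01, 0, 0, 0],
    [0, 0, -0.01, 0, 0, 0],
    [0, 0, -0.4, 0, 0, 0],
    [0, 0, -0.7, 0, 0, 0],
    [0, 0, -0.7, 0, 0, 0],
  ],
  fingers=0.2,
)

```text
time: 20.08
tool_pos: [0.6241, 0.0929, 0.1085]
tool_rot: [-3.142, 0.005, 2.583]
contact_force: [0.0, 0.1, 0.1]
opening: 0.0551
grip_force: 0.0
```

Run:
```python
from m import *
from plan import *
comps(shot("top"))
plan([(.4618,.3625,.10,148),(.4618,.3625,.06,148)],.049)
```

```text
red [334.5 132.1] 51 [ 0.7461 -0.0527  0.0692] [0.066 0.073]
red [162.4 217.9] 102 [0.5495 0.3672 0.0328] [0.03  0.036]
red [164.2 253.9] 98 [0.4625 0.363  0.0324] [0.029 0.036]
green [447.8 227.2] 114 [ 0.5167 -0.3242  0.0341] [0.031 0.037]
green [434.6 249.3] 114 [ 0.464  -0.2908  0.034 ] [0.031 0.037]
yellow [202.5 171.4] 137 [0.6639 0.274  0.0142] [-0.001  0.021]
blue [326.3 196.6] 2776 [ 0.5957 -0.0315  0.0283] [0.019 0.032]
t 20.12 from [0.623  0.0929 0.1066] [-1.799e+02  1.000e-01  1.480e+02] F [ 1.1 -0.2  0.5] open 0.0554 g 0.0
[[0.399, 0.205, 0.008, 0.0, 0.0, 0.0], [0.799, 0.409, 0.016, 0.0, 0.0, 0.0]]
[[0.399, 0.205, 0.009, 0.0, 0.0, 0.0], [0.799, 0.409, 0.017, 0.0, 0.0, 0.0]]
[[0.399, 0.205, 0.009, 0.0, 0.0, 0.0], [0.799, 0.409, 0.018, 0.0, 0.0, 0.0]]
[[0.399, 0.205, 0.009, 0.0, 0.0, 0.0], [0.4, 0.205, 0.409, 0.0, 0.0, 0.0]]
```

Next is F2. I'll check the seated puck once I've moved away from it.

Emit:
move_arm(
  motion=[
    [0.4, 0.205, 0, 0, 0, 0],
    [0.8, 0.41, 0, 0, 0, 0],
  ],
)

```text
time: 20.38
tool_pos: [0.575, 0.1703, 0.1039]
tool_rot: [-3.137, -0.002, 2.582]
contact_force: [0.8, 0.5, 0.9]
opening: 0.055
grip_force: 0.0
```

Emit:
move_arm(
  motion=[
    [0.4, 0.205, 0, 0, 0, 0],
    [0.8, 0.41, 0, 0, 0, 0],
  ],
)

```text
time: 20.62
tool_pos: [0.5286, 0.248, 0.1039]
tool_rot: [-3.136, -0.001, 2.583]
contact_force: [-0.2, 0.3, -0.2]
opening: 0.0553
grip_force: 0.0
```

Emit:
move_arm(
  motion=[
    [0.4, 0.205, 0, 0, 0, 0],
    [0.8, 0.41, 0, 0, 0, 0],
  ],
)

```text
time: 20.88
tool_pos: [0.4825, 0.325, 0.1037]
tool_rot: [-3.136, -0.001, 2.583]
contact_force: [0.1, 1.3, -0.7]
opening: 0.0548
grip_force: 0.0
```

Emit:
move_arm(
  motion=[
    [0.4, 0.205, 0.05, 0, 0, 0],
    [0.4, 0.205, 0.4, 0, 0, 0],
    [0.4, 0.205, 0.4, 0, 0, 0],
  ],
)

```text
time: 21.25
tool_pos: [0.4583, 0.3617, 0.0617]
tool_rot: [-3.131, -0.003, 2.584]
contact_force: [0.4, -0.4, -0.4]
opening: 0.055
grip_force: 0.0
```

Run:
```python
from m import *
from plan import *
comps(shot("side"));comps(shot("top"))
plan([(.4618,.3625,.019,148)],.049)
```

```text
red [297.4 132.5] 20 [0.5465 0.3661 0.0335] [0.031 0.036]
red [272.7 136.1] 25 [0.462  0.3602 0.0338] [0.031 0.036]
red [334.  181.5] 25 [0.6161 0.0912 0.0505] [0.049 0.052]
red [391.5 208.3] 57 [ 0.7446 -0.0599  0.07  ] [0.067 0.072]
green [302.1 305.8] 118 [ 0.4618 -0.2917  0.0348] [0.033 0.037]
green [327.  314.7] 127 [ 0.5143 -0.3248  0.035 ] [0.033 0.037]
orange [310.7 222.1] 24 [ 0.5197 -0.0682  0.0672] [0.057 0.074]
yellow [338.9 151.7] 45 [0.6706 0.2706 0.0098] [0.004 0.016]
yellow [337.7 161.4] 61 [0.6565 0.223  0.0101] [0.004 0.016]
blue [327.8 214.6] 3017 [ 0.5777 -0.0115  0.0262] [0.015 0.032]
red [334.3 132.1] 51 [ 0.746  -0.0523  0.0692] [0.066 0.073]
red [274.4 186.2] 83 [0.6212 0.0929 0.0501] [0.047 0.053]
red [162.4 217.9] 97 [0.5495 0.3671 0.0331] [0.03  0.036]
green [447.8 227.2] 114 [ 0.5167 -0.3242  0.0339] [0.031 0.036]
green [434.7 249.3] 115 [ 0.464  -0.2909  0.0339] [0.031 0.037]
yellow [212.1 169.8] 378 [0.6676 0.2504 0.0142] [-0.001  0.022]
blue [309.3 200.3] 4665 [0.5875 0.0101 0.0275] [0.02  0.032]
t 21.35 from [0.4609 0.3623 0.0648] [-179.7   -0.   148. ] F [ 0.2 -0.   1.2] open 0.0549 g 0.0
[[-0.006, 0.009, 0.458, -0.001, 0.0, 0.0]]
```

Emit:
move_arm(
  motion=[
    [-0.006, 0.009, 0.25, -0.001, 0, 0],
    [-0.006, 0.009, 0.46, -0.001, 0, 0],
    [-0.006, 0.009, 0.46, -0.001, 0, 0],
  ],
)

```text
time: 21.72
tool_pos: [0.462, 0.3622, 0.019]
tool_rot: [-3.14, -0.0, 2.582]
contact_force: [0.9, -0.4, -0.3]
opening: 0.0553
grip_force: 0.0
```

Emit:
move_arm(
  motion=[
    [0, 0, 0, 0, 0, 0],
    [0, 0, 0, 0, 0, 0],
    [0, 0, 0, 0, 0, 0],
    [0, 0, 0, 0, 0, 0],
  ],
  fingers=-1,
)

```text
time: 22.22
tool_pos: [0.4628, 0.3634, 0.0206]
tool_rot: [3.139, 0.002, 2.583]
contact_force: [-0.5, -1.0, 5.3]
opening: 0.0393
grip_force: 20.0
```

Run:
```python
from plan import *
plan([(.4618,.3625,.12,148),(.5868,-.0497,.12,148),(.5868,-.0497,.10,148)],.049)
```

```text
t 22.23 from [0.4628 0.3634 0.0206] [1.799e+02 1.000e-01 1.480e+02] F [-0.5 -1.   5.3] open 0.0393 g 20.0
[[0.001, -0.004, -0.331, 0.0, 0.0, 0.0], [0.001, -0.007, -0.663, 0.0, 0.0, 0.0], [0.002, -0.011, -0.994, 0.001, 0.001, 0.0], [-0.358, -0.326, -0.994, 0.001, 0.001, 0.0], [-0.719, -0.64, -0.994, 0.001, 0.001, 0.0]]
[[-0.36, -0.315, 0.0, 0.0, 0.0, 0.0], [-0.721, -0.63, 0.0, 0.0, 0.0, 0.0]]
[[-0.36, -0.315, 0.0, 0.0, 0.0, 0.0], [-0.721, -0.63, 0.0, 0.0, 0.0, 0.0]]
[[-0.36, -0.315, 0.0, 0.0, 0.0, 0.0], [-0.721, -0.63, 0.0, 0.0, 0.0, 0.0]]
[[-0.36, -0.315, 0.0, 0.0, 0.0, 0.0], [-0.36, -0.315, 0.2, 0.0, 0.0, 0.0]]
```

Emit:
move_arm(
  motion=[
    [0, -0.004, -0.331, 0, 0, 0],
    [0, -0.007, -0.663, 0, 0, 0],
    [0.002, -0.011, -0.994, 0.001, 0.001, 0],
    [-0.358, -0.326, -0.994, 0.001, 0.001, 0],
    [-0.719, -0.64, -0.994, 0.001, 0.001, 0],
  ],
)

```text
time: 22.85
tool_pos: [0.4891, 0.2702, 0.1194]
tool_rot: [-3.14, -0.002, 2.585]
contact_force: [-0.2, -0.1, -1.1]
opening: 0.0392
grip_force: 20.0
```

Emit:
move_arm(
  motion=[
    [-0.36, -0.315, 0, 0, 0, 0],
    [-0.721, -0.63, 0, 0, 0, 0],
  ],
)

```text
time: 23.1
tool_pos: [0.5169, 0.1778, 0.1189]
tool_rot: [-3.139, -0.002, 2.584]
contact_force: [1.0, -0.9, 0.3]
opening: 0.039
grip_force: 20.0
```

Emit:
move_arm(
  motion=[
    [-0.36, -0.315, 0, 0, 0, 0],
    [-0.721, -0.63, 0, 0, 0, 0],
  ],
)

```text
time: 23.35
tool_pos: [0.5448, 0.0861, 0.1189]
tool_rot: [-3.139, -0.002, 2.583]
contact_force: [-0.1, 0.5, -0.7]
opening: 0.0391
grip_force: 20.0
```

Emit:
move_arm(
  motion=[
    [-0.36, -0.315, 0, 0, 0, 0],
    [-0.721, -0.63, 0, 0, 0, 0],
  ],
)

```text
time: 23.6
tool_pos: [0.5726, -0.0055, 0.1189]
tool_rot: [-3.139, -0.003, 2.583]
contact_force: [1.0, -0.2, -1.0]
opening: 0.0393
grip_force: 20.0
```

Emit:
move_arm(
  motion=[
    [-0.36, -0.315, 0, 0, 0, 0],
    [-0.36, -0.315, 0.2, 0, 0, 0],
    [-0.36, -0.315, 0.2, 0, 0, 0],
    [-0.36, -0.315, 0.2, 0, 0, 0],
  ],
)

```text
time: 24.1
tool_pos: [0.5862, -0.0494, 0.0992]
tool_rot: [-3.139, -0.002, 2.584]
contact_force: [-0.7, 0.8, -0.2]
opening: 0.0393
grip_force: 20.0
```

Run:
```python
from plan import *
plan([(.5868,-.0497,.037,148)],.03)
```

```text
t 24.1 from [ 0.5862 -0.0494  0.0992] [-1.798e+02 -1.000e-01  1.481e+02] F [-0.7  0.8 -0.2] open 0.0393 g 20.0
[[-0.003, 0.001, 0.207, 0.0, 0.0, 0.0], [-0.006, 0.002, 0.415, -0.001, -0.001, 0.0], [-0.009, 0.003, 0.622, -0.001, -0.001, 0.0]]
```

Emit:
move_arm(
  motion=[
    [-0.005, 0, 0.25, 0, 0, 0],
    [-0.009, 0, 0.44, 0, 0, 0],
    [-0.009, 0, 0.5, 0, 0, 0],
    [-0.009, 0, 0.54, 0, 0, 0],
    [-0.009, 0, 0.59, 0, 0, 0],
    [-0.009, 0, 0.63, 0, 0, 0],
    [-0.009, 0, 0.63, 0, 0, 0],
  ],
)

```text
time: 24.98
tool_pos: [0.5871, -0.0506, 0.0372]
tool_rot: [-3.139, -0.001, 2.583]
contact_force: [-2.1, 0.5, 8.0]
opening: 0.0393
grip_force: 20.0
```

Seated: the tip is at 37.2 mm and the floor contact reads 8 N. I'll release it and go for F1.

Emit:
move_arm(
  motion=[
    [0, 0, -0.01, 0, 0, 0],
    [0, 0, -0.01, 0, 0, 0],
    [0, 0, -0.01, 0, 0, 0],
    [0, 0, -0.01, 0, 0, 0],
    [0, 0, -0.4, 0, 0, 0],
    [0, 0, -0.8, 0, 0, 0],
    [0, 0, -0.8, 0, 0, 0],
  ],
  fingers=0.2,
)

```text
time: 25.85
tool_pos: [0.5889, -0.0508, 0.119]
tool_rot: [-3.141, 0.004, 2.583]
contact_force: [-0.7, 0.4, 0.2]
opening: 0.0549
grip_force: 0.0
```

Run:
```python
from m import *
from plan import *
comps(shot("top"))
plan([(.5490,.3665,.118,148),(.5490,.3665,.065,148)],.049)
```

```text
red [334.7 132.1] 51 [ 0.746  -0.0532  0.0698] [0.067 0.073]
red [274.4 186.1] 85 [0.6214 0.0928 0.0502] [0.048 0.053]
red [162.4 217.9] 101 [0.5496 0.367  0.0333] [0.03  0.036]
green [447.8 227.3] 115 [ 0.5166 -0.3241  0.0341] [0.032 0.037]
green [434.6 249.3] 115 [ 0.4639 -0.2908  0.034 ] [0.031 0.037]
yellow [212.1 169.7] 371 [0.6677 0.2503 0.0145] [0.    0.022]
t 25.9 from [ 0.5877 -0.0506  0.1169] [-179.9    0.   148. ] F [-0.3 -0.3 -1.2] open 0.0555 g 0.0
[[0.282, 0.37, -0.002, 0.0, 0.0, 0.0], [0.564, 0.741, -0.004, 0.0, 0.0, 0.0]]
[[0.282, 0.37, -0.002, 0.0, 0.0, 0.0], [0.564, 0.741, -0.004, 0.0, 0.0, 0.0]]
[[0.282, 0.37, -0.002, 0.0, 0.0, 0.0], [0.564, 0.741, -0.003, 0.0, 0.0, 0.0]]
[[0.282, 0.37, -0.001, 0.0, 0.0, 0.0], [0.564, 0.74, -0.003, 0.0, 0.0, 0.0]]
[[0.282, 0.37, -0.001, 0.0, 0.0, 0.0], [0.282, 0.37, 0.264, 0.0, 0.0, 0.0], [0.282, 0.37, 0.529, 0.0, 0.0, 0.0]]
```

Emit:
move_arm(
  motion=[
    [0.282, 0.37, 0, 0, 0, 0],
    [0.564, 0.741, 0, 0, 0, 0],
  ],
)

```text
time: 26.15
tool_pos: [0.5773, 0.0429, 0.114]
tool_rot: [-3.137, -0.005, 2.582]
contact_force: [0.2, 0.1, -0.4]
opening: 0.0549
grip_force: 0.0
```

Emit:
move_arm(
  motion=[
    [0.282, 0.37, 0, 0, 0, 0],
    [0.564, 0.741, 0, 0, 0, 0],
  ],
)

```text
time: 26.4
tool_pos: [0.5686, 0.1363, 0.1138]
tool_rot: [-3.137, -0.005, 2.583]
contact_force: [0.6, -0.2, 0.8]
opening: 0.0549
grip_force: 0.0
```

Emit:
move_arm(
  motion=[
    [0.282, 0.37, 0, 0, 0, 0],
    [0.564, 0.741, 0, 0, 0, 0],
  ],
)

```text
time: 26.65
tool_pos: [0.56, 0.229, 0.1137]
tool_rot: [-3.136, -0.005, 2.583]
contact_force: [0.0, 0.2, 0.6]
opening: 0.0547
grip_force: 0.0
```

Emit:
move_arm(
  motion=[
    [0.282, 0.37, 0, 0, 0, 0],
    [0.564, 0.741, 0, 0, 0, 0],
  ],
)

```text
time: 26.9
tool_pos: [0.5515, 0.3216, 0.1135]
tool_rot: [-3.136, -0.004, 2.583]
contact_force: [1.4, 0.3, 0.7]
opening: 0.0552
grip_force: 0.0
```

Emit:
move_arm(
  motion=[
    [0.282, 0.37, 0, 0, 0, 0],
    [0.282, 0.37, 0.26, 0, 0, 0],
    [0.282, 0.37, 0.53, 0, 0, 0],
    [0.282, 0.37, 0.53, 0, 0, 0],
  ],
)

```text
time: 27.4
tool_pos: [0.5457, 0.3657, 0.0584]
tool_rot: [-3.132, -0.007, 2.584]
contact_force: [-0.1, -0.6, 0.3]
opening: 0.0552
grip_force: 0.0
```

Run:
```python
from m import *
from plan import *
comps(shot("side"))
plan([(.5490,.3665,.019,148)],.049)
```

```text
red [298.7 132.8] 16 [0.5504 0.3642 0.0332] [0.031 0.036]
red [334.9 181.2] 29 [0.6189 0.0919 0.0507] [0.048 0.053]
red [391.7 208.4] 56 [ 0.7446 -0.0608  0.0704] [0.068 0.072]
green [302.1 305.8] 118 [ 0.4618 -0.2916  0.0347] [0.032 0.037]
green [326.9 314.8] 125 [ 0.5142 -0.3246  0.0345] [0.032 0.037]
orange [309.3 222.4] 23 [ 0.5158 -0.0687  0.0675] [0.06  0.072]
yellow [338.6 151.6] 45 [0.6695 0.2702 0.0107] [0.003 0.017]
yellow [338.  161.4] 60 [0.6575 0.2228 0.0101] [0.004 0.017]
blue [327.3 214. ] 2787 [ 0.5766 -0.0091  0.0262] [0.014 0.032]
t 27.45 from [0.547  0.3662 0.0605] [-179.6   -0.3  148. ] F [-0.1 -0.8  0.3] open 0.0552 g 0.0
[[-0.017, 0.016, 0.415, -0.002, -0.001, 0.0]]
```

Run:
```python
from h import *
a=shot("side");b=shot("top")
A=cv2.resize(a["image"][140:260,270:400],None,fx=3.5,fy=3.5,interpolation=cv2.INTER_CUBIC)
B=cv2.resize(b["image"][150:270,250:360],None,fx=3.1,fy=3.5,interpolation=cv2.INTER_CUBIC)
cv2.imwrite("pics/c4.png",np.hstack([A,B])[:,:,::-1])
```

```text
(no output)
```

View pics/c4.png

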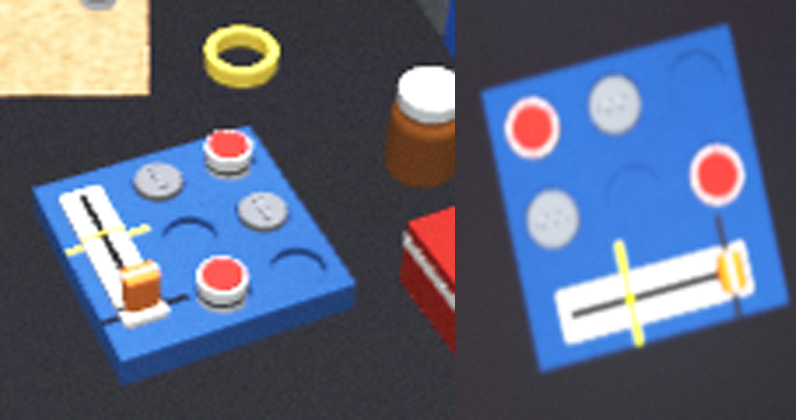

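Both placed pucks are seated, in the side view at (222,280) and (228,150), and the grip is on the black line. The red in B is just paler than my threshold. Next I'll grasp F1 for the centre pocket.

Emit:
move_arm(
  motion=[
    [-0.017, 0.016, 0.25, -0.002, -0.001, 0],
    [-0.017, 0.016, 0.415, -0.002, -0.001, 0],
    [-0.017, 0.016, 0.415, -0.002, -0.001, 0],
  ],
)

```text
time: 27.92
tool_pos: [0.5496, 0.3667, 0.02]
tool_rot: [3.14, -0.001, 2.583]
contact_force: [-1.1, -0.0, 1.3]
opening: 0.0557
grip_force: 0.0
```

Emit:
move_arm(
  motion=[
    [0, 0, 0, 0, 0, 0],
    [0, 0, 0, 0, 0, 0],
    [0, 0, 0, 0, 0, 0],
    [0, 0, 0, 0, 0, 0],
  ],
  fingers=-1,
)

```text
time: 28.42
tool_pos: [0.5507, 0.3674, 0.0219]
tool_rot: [3.137, 0.001, 2.583]
contact_force: [0.0, 0.2, 5.7]
opening: 0.0391
grip_force: 20.0
```

Run:
```python
from plan import *
plan([(.5490,.3665,.115,148),(.5725,.0140,.115,148),(.5725,.0140,.10,148)],.049)
```

```text
t 28.43 from [0.5507 0.3674 0.0219] [1.797e+02 1.000e-01 1.480e+02] F [0.  0.2 5.7] open 0.0391 g 20.0
[[0.004, -0.006, -0.466, 0.001, 0.0, 0.0], [0.009, -0.012, -0.931, 0.001, 0.0, 0.0], [-0.25, -0.371, -0.932, 0.001, 0.0, 0.0], [-0.508, -0.729, -0.934, 0.001, 0.0, 0.0]]
[[-0.258, -0.358, 0.0, 0.0, 0.0, 0.0], [-0.517, -0.716, 0.0, 0.0, 0.0, 0.0]]
[[-0.258, -0.358, 0.0, 0.0, 0.0, 0.0], [-0.517, -0.716, 0.0, 0.0, 0.0, 0.0]]
[[-0.258, -0.358, 0.0, 0.0, 0.0, 0.0], [-0.517, -0.716, 0.0, 0.0, 0.0, 0.0], [-0.517, -0.716, 0.15, 0.0, 0.0, 0.0]]
```

Emit:
move_arm(
  motion=[
    [0.004, -0.006, -0.466, 0.001, 0, 0],
    [0.009, -0.012, -0.931, 0.001, 0, 0],
    [-0.25, -0.371, -0.932, 0.001, 0, 0],
    [-0.508, -0.729, -0.934, 0.001, 0, 0],
  ],
)

```text
time: 28.92
tool_pos: [0.5543, 0.2776, 0.1145]
tool_rot: [3.141, 0.001, 2.585]
contact_force: [0.5, 0.6, -1.0]
opening: 0.0392
grip_force: 20.0
```

Emit:
move_arm(
  motion=[
    [-0.258, -0.358, 0, 0, 0, 0],
    [-0.517, -0.716, 0, 0, 0, 0],
  ],
)

```text
time: 29.18
tool_pos: [0.5601, 0.1887, 0.1139]
tool_rot: [-3.141, 0.0, 2.584]
contact_force: [0.5, -0.1, -1.2]
opening: 0.0392
grip_force: 20.0
```

Emit:
move_arm(
  motion=[
    [-0.258, -0.358, 0, 0, 0, 0],
    [-0.517, -0.716, 0, 0, 0, 0],
  ],
)

```text
time: 29.42
tool_pos: [0.5661, 0.1006, 0.1139]
tool_rot: [-3.142, 0.0, 2.583]
contact_force: [-0.1, 0.3, -0.7]
opening: 0.0394
grip_force: 20.0
```

Emit:
move_arm(
  motion=[
    [-0.258, -0.358, 0, 0, 0, 0],
    [-0.517, -0.716, 0, 0, 0, 0],
    [-0.517, -0.716, 0.15, 0, 0, 0],
    [-0.517, -0.716, 0.15, 0, 0, 0],
    [-0.517, -0.716, 0.15, 0, 0, 0],
  ],
)

```text
time: 30.05
tool_pos: [0.572, 0.0151, 0.099]
tool_rot: [3.141, -0.0, 2.585]
contact_force: [0.2, 0.0, -0.9]
opening: 0.0393
grip_force: 20.0
```

Run:
```python
from plan import *
plan([(.5725,.0140,.038,148)],.03)
```

```text
t 30.05 from [0.572  0.0151 0.099 ] [180.   -0.  148.1] F [ 0.2  0.  -0.9] open 0.0393 g 20.0
[[-0.003, -0.002, 0.203, 0.0, 0.0, 0.0], [-0.006, -0.004, 0.406, 0.0, 0.0, 0.0], [-0.01, -0.007, 0.61, 0.0, 0.0, 0.001]]
```

Emit:
move_arm(
  motion=[
    [-0.005, -0.005, 0.25, 0, 0, 0],
    [-0.009, -0.006, 0.42, 0, 0, 0],
    [-0.009, -0.006, 0.48, 0, 0, 0],
    [-0.009, -0.006, 0.53, 0, 0, 0],
    [-0.009, -0.006, 0.58, 0, 0, 0],
    [-0.009, -0.006, 0.62, 0, 0, 0],
    [-0.009, -0.006, 0.62, 0, 0, 0],
  ],
)

```text
time: 30.92
tool_pos: [0.5731, 0.0127, 0.0385]
tool_rot: [3.141, 0.002, 2.583]
contact_force: [-2.9, -0.2, 9.1]
opening: 0.0395
grip_force: 20.0
```

Seated. I'll release it, rise and move over the power grip.

Emit:
move_arm(
  motion=[
    [0, 0, -0.01, 0, 0, 0],
    [0, 0, -0.01, 0, 0, 0],
    [0, 0, -0.01, 0, 0, 0],
    [0, 0, -0.01, 0, 0, 0],
    [0, 0, -0.4, 0, 0, 0],
    [0, 0, -0.85, 0, 0, 0],
    [0, 0, -0.85, 0, 0, 0],
  ],
  fingers=0.2,
)

```text
time: 31.8
tool_pos: [0.5749, 0.0126, 0.1257]
tool_rot: [3.138, 0.007, 2.583]
contact_force: [0.1, -0.2, -0.1]
opening: 0.0552
grip_force: 0.0
```

Run:
```python
from plan import *
plan([(.5215,-.0583,.12,193)])
```

```text
t 31.8 from [0.5749 0.0126 0.1257] [179.8   0.4 148. ] F [ 0.1 -0.2 -0.1] open 0.0552 g 0.0
[[0.016, -0.177, 0.011, 0.0, 0.001, -0.05], [0.031, -0.354, 0.021, 0.0, 0.001, -0.1], [0.047, -0.531, 0.032, 0.0, 0.002, -0.15], [0.062, -0.708, 0.043, 0.0, 0.002, -0.2], [0.078, -0.885, 0.054, 0.0, 0.003, -0.25]]
```

Emit:
move_arm(
  motion=[
    [0.016, -0.177, 0, 0, 0, -0.05],
    [0.031, -0.354, 0, 0, 0, -0.1],
    [0.047, -0.531, 0, 0, 0, -0.15],
    [0.062, -0.708, 0, 0, 0, -0.2],
    [0.078, -0.885, 0, 0, 0, -0.25],
    [0.078, -0.885, 0, 0, 0, -0.25],
    [0.078, -0.885, 0, 0, 0, -0.25],
  ],
)

```text
time: 32.67
tool_pos: [0.5193, -0.0577, 0.1217]
tool_rot: [3.141, 0.0, -2.918]
contact_force: [0.4, -0.2, 0.1]
opening: 0.0551
grip_force: 0.0
```

Run:
```python
from m import *
from plan import *
comps(shot("side"))
c=shot("side");save(c,"s5.png",(240,110,440,260),4)
plan([(.522,-.0583,.053,193)])
```

```text
red [334.6 181.3] 36 [0.618  0.0916 0.0507] [0.049 0.053]
red [391.6 208.4] 57 [ 0.7446 -0.0604  0.0701] [0.068 0.072]
red [333.7 218.5] 28 [ 0.5857 -0.0521  0.0506] [0.049 0.053]
green [302.1 305.8] 118 [ 0.4618 -0.2918  0.035 ] [0.033 0.037]
green [326.9 314.7] 126 [ 0.5143 -0.3247  0.0347] [0.032 0.037]
orange [309.4 223. ] 29 [ 0.5161 -0.0688  0.065 ] [0.054 0.073]
yellow [338.9 151.8] 43 [0.6706 0.2703 0.0097] [0.004 0.016]
yellow [338.3 161.4] 59 [0.6583 0.2219 0.0107] [0.004 0.016]
blue [330.2 219.8] 2034 [ 0.5808 -0.0316  0.0254] [0.011 0.032]
t 32.77 from [ 0.5195 -0.0576  0.1218] [-180.     0.  -167.1] F [-0.2  0.1 -0.5] open 0.0549 g 0.0
[[-0.011, -0.006, 0.344, 0.0, 0.0, 0.0], [-0.023, -0.013, 0.688, 0.0, 0.0, 0.0]]
```

View pics/s5.png

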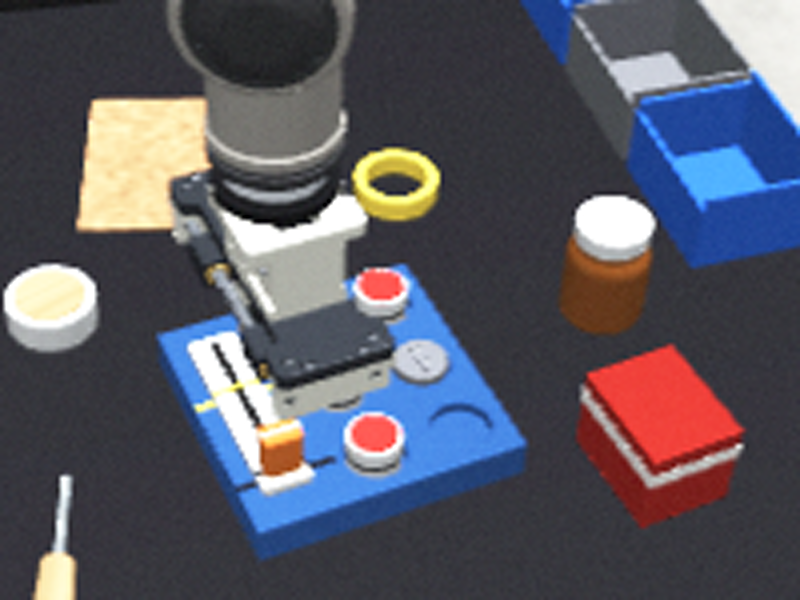

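The two outer pucks are seated at (382,285) and (374,435), but the centre puck is hidden. I'll move aside to check it before powering on.

Emit:
move_arm(
  motion=[
    [0.5, -0.4, -0.3, 0, 0, 0],
    [0.95, -0.8, -0.6, 0, 0, 0],
    [0.95, -0.8, -0.6, 0, 0, 0],
  ],
)

```text
time: 33.15
tool_pos: [0.4443, -0.1593, 0.1837]
tool_rot: [-3.139, 0.003, -2.918]
contact_force: [-0.2, 0.3, -0.5]
opening: 0.0548
grip_force: 0.0
```

Run:
```python
from h import *
a=shot("side");b=shot("top")
A=cv2.resize(a["image"][140:260,270:400],None,fx=3.5,fy=3.5,interpolation=cv2.INTER_CUBIC)
B=cv2.resize(b["image"][150:270,250:360],None,fx=3.1,fy=3.5,interpolation=cv2.INTER_CUBIC)
cv2.imwrite("pics/c6.png",np.hstack([A,B])[:,:,::-1])
from plan import ray
for c in(a,b):
    P=cloud(c);d=np.hypot(P[...,0]-.573,P[...,1]-.013)<.013;print(d.sum(),np.nanpercentile(P[d][:,2],[10,50,90]))
```

```text
47 [0.04917722 0.05077465 0.05301919]
93 [0.04710884 0.05009769 0.05259369]
```

View pics/c6.png

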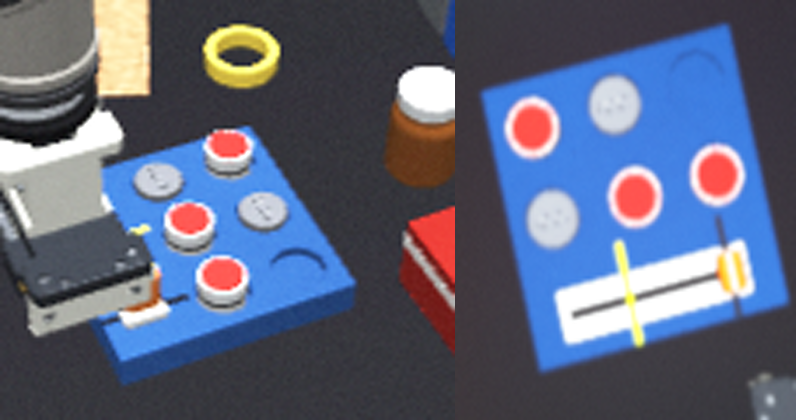

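All three flat pucks are home, with the centre one's top at 50 mm. Back to the grip.

Emit:
move_arm(
  motion=[
    [-0.5, 0.4, 0.3, 0, 0, 0],
    [-0.95, 0.8, 0.6, 0, 0, 0],
    [-0.96, 0.8, 0.6, 0, 0, 0],
    [-0.96, 0.8, 0.6, 0, 0, 0],
    [-0.96, 0.8, 0.6, 0, 0, 0],
  ],
)

```text
time: 33.88
tool_pos: [0.52, -0.0582, 0.1224]
tool_rot: [-3.141, 0.001, -2.915]
contact_force: [-0.1, -0.1, 0.7]
opening: 0.0549
grip_force: 0.0
```

Run:
```python
from plan import *
plan([(.5215,-.0586,.053,193)])
```

```text
t 33.88 from [ 0.52   -0.0582  0.1224] [-180.    0. -167.] F [-0.1 -0.1  0.7] open 0.0549 g 0.0
[[-0.006, -0.004, 0.347, 0.0, 0.0, 0.0], [-0.013, -0.007, 0.694, 0.0, 0.0, 0.0]]
```

Emit:
move_arm(
  motion=[
    [-0.01, -0.005, 0.35, 0, 0, 0],
    [-0.01, -0.007, 0.69, 0, 0, 0],
    [-0.01, -0.007, 0.69, 0, 0, 0],
    [-0.01, -0.007, 0.69, 0, 0, 0],
  ],
)

```text
time: 34.38
tool_pos: [0.522, -0.0592, 0.0546]
tool_rot: [-3.14, 0.002, -2.916]
contact_force: [0.7, 0.2, 0.3]
opening: 0.0548
grip_force: 0.0
```

Emit:
move_arm(
  motion=[
    [0, 0, 0, 0, 0, 0],
    [0, 0, 0, 0, 0, 0],
    [0, 0, 0, 0, 0, 0],
    [0, 0, 0, 0, 0, 0],
    [0, 0, 0, 0, 0, 0],
  ],
  fingers=-1,
  newtons=15,
)

```text
time: 35.0
tool_pos: [0.5214, -0.0583, 0.0533]
tool_rot: [-3.141, 0.001, -2.914]
contact_force: [-0.8, -0.4, 2.3]
opening: 0.02
grip_force: 15.0
```

Run:
```python
from plan import *
s=robot.observe();d=s["tool_pos"][:2]-np.array([.522,-.0586]);y=-np.sin(D)*d[0]+np.cos(D)*d[1]
print("y from stop",y,s["opening"],s["contact_force"])
```

```text
y from stop 0.000420954322896185 0.019951051105010786 [-0.77213655 -0.42116677  2.34686128]
```

Next I'll slide it +80 mm.

Emit:
move_arm(
  motion=[
    [0, 0.15, 0, 0, 0, 0],
    [0, 0.3, 0, 0, 0, 0],
    [0, 0.45, 0, 0, 0, 0],
    [0, 0.6, 0, 0, 0, 0],
    [0, 0.72, 0, 0, 0, 0],
    [0, 0.79, 0, 0, 0, 0],
    [0, 0.8, 0, 0, 0, 0],
    [0, 0.8, 0, 0, 0, 0],
    [0, 0.8, 0, 0, 0, 0],
  ],
)

```text
time: 36.12
tool_pos: [0.5035, 0.0199, 0.0533]
tool_rot: [3.141, 0.001, -2.915]
contact_force: [1.4, 2.2, 6.3]
opening: 0.02
grip_force: 15.0
```

Run:
```python
from plan import *
s=robot.observe();d=s["tool_pos"][:2]-np.array([.522,-.0586]);y=-np.sin(D)*d[0]+np.cos(D)*d[1]
print("y from stop",y,s["opening"],s["contact_force"])
```

```text
y from stop 0.08063916212049593 0.020009334269275265 [1.44786369 2.17788876 6.34193132]
```

Emit:
move_arm(
  motion=[
    [0, 0, 0, 0, 0, 0],
    [0, 0, 0, 0, 0, 0],
    [0, 0, 0, 0, 0, 0],
    [0, 0, 0, 0, 0, 0],
    [0, 0, -0.3, 0, 0, 0],
    [0, 0, -0.8, 0, 0, 0],
    [0.5, 0, -0.95, 0, 0, 0],
    [0.9, 0, -0.95, 0, 0, 0],
    [0.9, 0, -0.95, 0, 0, 0],
  ],
  fingers=0.2,
)

```text
time: 37.25
tool_pos: [0.4132, -0.0007, 0.1482]
tool_rot: [3.141, -0.001, -2.915]
contact_force: [0.3, 0.4, -0.3]
opening: 0.055
grip_force: 0.0
```

Run:
```python
from m import *
a=shot("side");b=shot("top");comps(a);
A=cv2.resize(a["image"][100:340,200:440],None,fx=1.75,fy=1.75,interpolation=cv2.INTER_CUBIC)
B=cv2.resize(b["image"][150:270,250:360],None,fx=3.5,fy=3.5,interpolation=cv2.INTER_CUBIC)
cv2.imwrite("pics/c7.png",np.hstack([A,B])[:,:,::-1])
```

```text
red [334.4 181.2] 29 [0.6174 0.0918 0.0507] [0.048 0.053]
red [323.6 202.2] 17 [0.5699 0.0131 0.0508] [0.049 0.053]
red [391.4 208.1] 54 [ 0.7443 -0.0593  0.0702] [0.068 0.072]
red [333.6 218.6] 25 [ 0.5852 -0.0525  0.051 ] [0.049 0.053]
green [302.1 305.8] 118 [ 0.4618 -0.2917  0.0349] [0.033 0.037]
green [326.9 314.8] 125 [ 0.5142 -0.3249  0.035 ] [0.033 0.037]
orange [298.3 202.2] 31 [0.4981 0.01   0.0671] [0.058 0.074]
yellow [338.8 151.6] 44 [0.6705 0.2707 0.0102] [0.004 0.016]
yellow [337.9 161.4] 59 [0.6573 0.2226 0.0102] [0.005 0.016]
blue [327.8 215. ] 2587 [ 0.5774 -0.013   0.0264] [0.013 0.032]
```

View pics/c7.png

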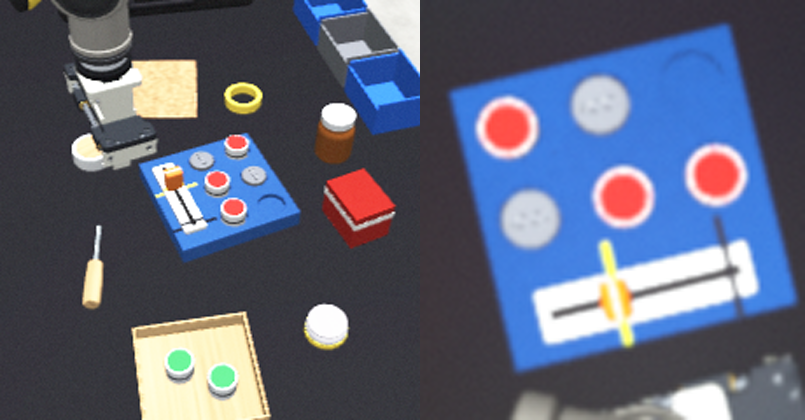

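The grip's white line is on the yellow line at (615,297), three red pucks are home, and both green pucks are in the tray. The bystanders have not moved.

```bash
python3 -c "
from cell import robot
print(robot.hand_in())"
```

```text
the job is handed in; nothing more can be done
None
```

The job is done and handed in at about 37 s: power was slid fully off, both charged pucks went into the tray, the three flat pucks were seated fully home, and then power was slid to the yellow charge line.

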